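# Put the full tack tin away and work the sticking case pane shut

## Task

Of the two sealed tins in the wooden tray one is full of tacks and the other is empty; they look alike, so lift to feel which is which, stand the full one upright inside the open front of the glazed counter case and leave the empty one standing in the tray. Then close the case: draw the sliding pane towards its front board by its two brass studs, a little at one end and then the other because it binds when one end runs ahead, without forcing it, until both ends are fully home. Leave everything else on the bench where it is.

Things in the scene. Friction and masses are not known exactly. Their poses are not given: they have to be found in the camera images.
- case: low wooden counter case fixed to the bench, 380 mm deep (its x; front at -x, towards the robot), 300 wide (y), boards 12 thick and 76 high. Origin: centre of its underside. A ledge along each side wall (y beyond +-90, top 60 above the bench) carries a sliding pane. A fixed glazed half-top covers x = +67 to the back, underside 76, top 84 above the bench
- bay (a point): middle of the floor of the case's front bay, 8 mm above the bench, at x = -130, y = 0 mm in the case's frame. The bay is 180 mm wide in y between the ledges; the front board's inner face is at x = -178 mm in the case's frame, and the bay is open above from there to the pane's front edge
- pane: sliding pane, wood frame and glass, 250 mm (x) by 232 (y), 12 thick, about 0.65 kg, lying loose on the ledges (top 72 mm above the bench), axes as the case's when square. Origin: centre of its underside; front edge 125 mm to -x of it. Starts 76 to 96 mm open, maybe a little askew; its back part is under the half-top. Closed and square: origin at x = -53 mm in the case's frame
- pane_front (a point): middle of the pane's front edge, on its underside. A dark guide shoe 80 mm long at each front corner runs along the side wall with 2.5 mm play, so the pane skews at most 0.09 rad (studs 7 to 16 mm apart in x) and then its shoes lock on the dry wood: pulling harder at that end is useless (over 35 N strains it), drawing the other end frees it. Moving one end takes 3 to 7 N
- stud_left (a point): middle of the pane's left (+y) brass stud: upright round pin, 14 mm diameter, standing 24 mm above the pane's top (its top 96 mm above the bench). This point is 12 mm above the pane's top, 100 mm behind its front edge, 92 mm to +y. With that end home it is at x = -78 mm in the case's frame. At least 37 mm are free behind it, before the half-top
- stud_right (a point): the same for the right (-y) stud, 92 mm to -y of the pane's middle
- tray: shallow wooden tray fixed to the bench, 220 mm (x) by 140 mm (y), walls 6 mm thick and 22 mm high, inner floor 6 mm above the bench. Origin at the centre of its underside
- tin_a_centre (a point): centre (half-way up) of a sealed round steel tin with a green lid, 56 mm in diameter, 46 mm high, standing in the tray. One of the two tins weighs 0.3 to 0.4 kg (full), the other 0.04 to 0.06 kg (empty); which is which can only be felt
- tin_b_centre (a point): centre (half-way up) of the other tin, of the same size and look, 100 mm away from the first in the tray
- geta: bystander: unstrung wooden sandal base, 235 x 92 x 55 mm, on the bench
- hammer: bystander: hammer lying on the bench
- jar: bystander: amber jar of lacquer, 66 mm in diameter, 95 mm high
There are look-alikes about, which are no part of the job. Leave any orange or pink look-alike of the part that bears tin_a_centre alone.

How it is judged:
By the outcome, as a careful person would: the job done as asked, in the order asked, and still so for the second after the job is handed in, with the robot touching nothing.
It also fails if it takes over 72 s, if anything falls off the work surface, if the arm or the gripper's body presses on something with over 40 N, if the wrist force passes 120 N, or if a joint passes its speed limit or range.

## Robot

A 6-joint arm with a two-finger parallel gripper is mounted at the origin on the work surface. World frame = base frame: x ahead of the robot, y to its left, z up, the work surface at z = 0. Lengths are in m, angles in rad, forces in N, time in s.
With the tool pointing down it reaches from about 0.225 to 0.875 m from the base axis. Payload 3.4 kg.
Tool frame: the origin (TCP) lies between the finger pads; the fingertips stand 11 mm ahead of it and the grasp point (between the pads) lies 8 mm behind it (tips_ahead is the distance from the TCP to the fingertips, in m); z points along the fingers, x is the direction in which the jaws open and shut, and the axes are right-handed (so a half turn about z gives the same grasp; the last joint's range is limited). The gripper opens to 85 mm and grips with 20 to 120 N. Pads are 22 mm wide; open, the fingers measure 114 mm over their backs; the gripper's body (76 mm by 85 mm) begins 54 mm behind the grasp point. The pads swing forward as they close: fully open they stand 13 mm farther back than shut.
Start: joints at [1.077, 0.276, 1.505, -0, 1.361, -0.121], TCP at [0.209, 0.536, 0.242] pointing down, gripper open.
Joint ranges: [-2.89, 2.89], [-0.75, 2.08], [0.22, 2.7], [-1.18, 4.32], [0.11, 2.71], [-2.7, 2.7]. Speed limits (rad/s): [2.57, 2.57, 3.14, 3.14, 3.14, 3.14].

## Interface

Orientations are given as a unit quaternion [w, x, y, z].
In Python, from rig import get_state, get_image, sign_off, masks_of, tips_ahead gives the robot as it stands.
- The arm moves only by the tool play_rows, never from a script. Its argument "series" is a list of rows, each an object of numbers: "fingers": the closure, from -1 (fully open) to 1 (shut); "dx", "dy", "dz": the shift along the world's x, y, z in mm; "turn": the turn about the world's z in rad. A call has 1 to 20 rows; each row shifts and turns the pose as measured when the row begins; what a row does not reach is not made up. A row lasts 1/12 s, in which the tool goes at most 41.7 mm and 7.16 degrees, less where a joint would pass 70% of its speed; a pose out of reach is approached as far as the arm can. A call with a gripper value outside its range is refused whole. The fingers move at their own pace and stop on an object; "squeeze" is the grip in N (left out, the last holds). Time passes only in rows, so rows that do not move let the fingers close. It gives the time, the measured TCP pose, the force and the opening at its end, in the units of the state.
- get_state(): the state, without advancing time (a new reading comes with each control period).
- get_image(name): name is "side" or "top" or "wrist"; returns a dict with "pixels" (480x640x3 uint8, red, green, blue), "vfov" (degrees; the focal length in pixels is half the picture's height over the tangent of half this angle, whatever the lens; pixels are square), "cx", "cy" (the principal point, pixels), "dist" ([k1, k2, p1, p2, k3] as OpenCV has them; the pictures are not rectified), "rvec" (rotation vector, rad) and "tvec" (3), from world to camera coordinates, as OpenCV has them; the wrist camera has in their place "hand_eye" (4x4, takes a point from camera to tool coordinates, whose origin is the TCP and whose axes are the tool frame's). Camera axes: x right, y down, z forward; pixel columns grow to the right and rows downward; lengths in m; the calibration is good to about 2 mm. A picture is of the moment at which its call begins: read the wrist's pose just before it. There is no depth.
- sign_off(): hands the job in, once; it reports no verdict.
Trained networks look in a picture, given as the dict that the camera call returned (one of the last four; its "shot" number tells which), for a name from the list of things; names that differ only in an ending like _2 or _b are one class to them, and where a whole thing is asked for, a point or a joint stands for the part that bears it (a point fixed in the world has none). Each returns a list of dicts, best first, with "p" (0 to 1); they miss things now and then, are a little off and sometimes report something else, mostly with a low value. They report only what shows in the picture. A call takes as long as a camera call. They do not tell look-alikes from the thing itself.
- masks_of(picture, label): "region" (480x640 bool, what is visible of it) and "xy" ([column, row] in pixels, amid what is visible of it).
The state is a dict: "clock": time; "qpos": joint angles; "qd": joint speeds; "effort": joint torques, N m; "position": TCP position; "ee_rot": TCP orientation; "contact_force": force on the tool from outside, world axes, zero at the start; "moment": the same for the moment, N m; "width": finger opening in m.
Only numpy, scipy, OpenCV 4.12 (cv2) and the standard library are available. Lean on these libraries where they do the work, as an engineer would, in place of code of your own. Each camera call takes 0.05 s, during which the arm holds its last target. There are 200 camera calls.

## Working session

There is one attempt and no reset: what is moved stays moved. The work goes in short steps, Python scripts to look and compute and a tool call to move; the robot and the scene stay as the last step left them, time stands still between calls to the robot, and variables do not carry over. Pictures are saved under pics/ and viewed, about 8 in all and at most 12, crops included, and the job is handed in when it is done.

Besides the shell and the picture viewer there is one more tool, called as name(argument=value, ...) on one line, values as JSON. play_rows: Moves the arm, as the interface text tells. Its arguments: {"type":"object","properties":{"series":{"type":"array"},"squeeze":{"type":"number"}},"required":["series"]}

```bash
mkdir -p pics; ls; cat > h.py <<'E'
import numpy as np, cv2
from rig import *
from scipy.spatial.transform import Rotation as R
def K(p):
    f=240/np.tan(np.radians(p["vfov"])/2); return np.array([[f,0,p["cx"]],[0,f,p["cy"]],[0,0,1.]])
def Tcw(p,st=None):
    if "rvec" in p: return cv2.Rodrigues(np.array(p["rvec"],float))[0],np.array(p["tvec"],float).ravel()
    q=np.array(st["ee_rot"]); Rt=R.from_quat(q[[1,2,3,0]]).as_matrix(); H=np.array(p["hand_eye"])
    Rw=Rt@H[:3,:3]; t=Rt@H[:3,3]+np.array(st["position"]); return Rw.T,-Rw.T@t
def at_z(p,uv,z,st=None):
    uv=np.array(uv,float).reshape(-1,1,2); n=cv2.undistortPoints(uv,K(p),np.array(p["dist"],float))[:,0]
    Rc,t=Tcw(p,st); c=-Rc.T@t; d=np.c_[n,np.ones(len(n))]@Rc
    return c+d*((z-c[2])/d[:,2])[:,None]
def proj(p,X,st=None):
    Rc,t=Tcw(p,st); return cv2.projectPoints(np.array(X,float).reshape(-1,1,3),cv2.Rodrigues(Rc)[0],t,K(p),np.array(p["dist"],float))[0][:,0]
def save(p,n): cv2.imwrite("pics/"+n,p["pixels"][:,:,::-1])
E
python3 - <<'E'
from h import *
s=get_state(); print({k:np.round(v,3) for k,v in s.items()})
for n in("top","side"):
    p=get_image(n); save(p,n+"0.png"); print(n,p["vfov"],-Tcw(p)[0].T@Tcw(p)[1])
    for l,z in(("tin_a_centre",.029),("stud_left",.084),("case",.076),("pane",.072),("tray",.022),("geta",.05),("jar",.05),("hammer",.01)):
        for m in masks_of(p,l)[:5]: print(l,round(m["p"],2),np.round(m["xy"]),m["region"].sum(),np.round(at_z(p,m["xy"],z),3)[0])
E
```

```text
pics
{'clock': np.float64(0.0), 'qpos': array([ 1.077,  0.277,  1.506, -0.   ,  1.361, -0.121]), 'qd': array([ 0.001,  0.001, -0.001,  0.   , -0.   ,  0.   ]), 'effort': array([-3.0000e-03, -4.1678e+01, -2.4581e+01, -0.0000e+00,  1.1000e-02,
       -0.0000e+00]), 'position': array([0.209, 0.535, 0.241]), 'ee_rot': array([ 0.   ,  0.826,  0.564, -0.001]), 'contact_force': array([-0.425, -0.083, -1.174]), 'moment': array([ 0.028, -0.013,  0.031]), 'width': np.float64(0.085)}
top 55.50896816687321 [ 0.36319126 -0.01786108  1.1616596 ]
tin_a_centre 0.92 [391. 239.] 479 [ 0.513 -0.177  0.029]
tin_a_centre 0.73 [441. 257.] 488 [ 0.465 -0.3    0.029]
tin_a_centre 0.69 [490. 256.] 506 [ 0.464 -0.426  0.029]
tin_a_centre 0.5 [265. 214.] 7117 [0.585 0.138 0.029]
stud_left 0.55 [265. 211.] 7068 [0.582 0.131 0.084]
case 0.58 [263. 174.] 11731 [0.676 0.136 0.076]
case 0.33 [266. 209.] 7231 [0.589 0.129 0.076]
pane 0.95 [267. 212.] 7134 [0.582 0.129 0.072]
tray 0.81 [436. 276.] 4111 [ 0.418 -0.288  0.022]
geta 0.7 [148. 246.] 3385 [0.506 0.431 0.05 ]
geta 0.57 [444. 296.] 455 [ 0.367 -0.297  0.05 
[... 233 characters left out ...]
14. 383.] 875 [ 0.455 -0.437  0.029]
tin_a_centre 0.7 [361. 291.] 716 [ 0.508 -0.166  0.029]
tin_a_centre 0.65 [384. 333.] 882 [ 0.48  -0.3    0.029]
tin_a_centre 0.52 [330. 202.] 3835 [0.629 0.186 0.029]
stud_left 0.79 [327. 202.] 3800 [0.58  0.11  0.084]
stud_left 0.47 [441. 413.] 2103 [ 0.426 -0.547  0.084]
case 0.86 [344. 232.] 10023 [ 0.556 -0.014  0.076]
case 0.51 [326. 204.] 3940 [0.579 0.114 0.076]
pane 0.66 [327. 206.] 3859 [0.582 0.114 0.072]
tray 0.91 [354. 352.] 4993 [ 0.404 -0.309  0.022]
geta 0.58 [251. 174.] 1858 [0.496 0.406 0.05 ]
jar 0.81 [442. 415.] 2086 [ 0.443 -0.532  0.05 ]
jar 0.3 [344. 231.] 10121 [0.578 0.022 0.05 ]
hammer 0.81 [467. 322.] 1673 [ 0.658 -0.35   0.01 ]
```

View pics/top0.png

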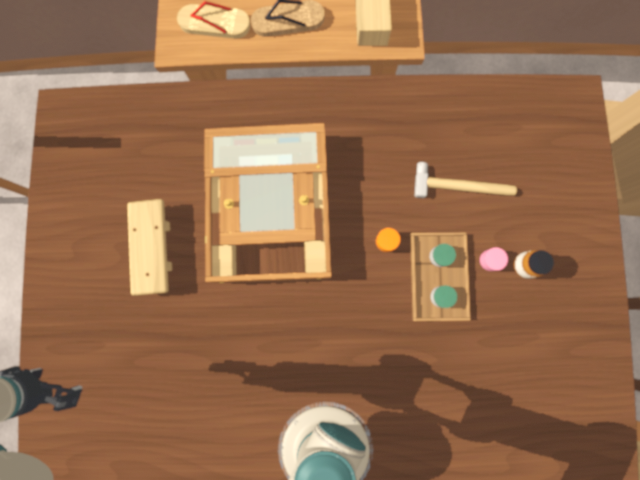

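View pics/side0.png

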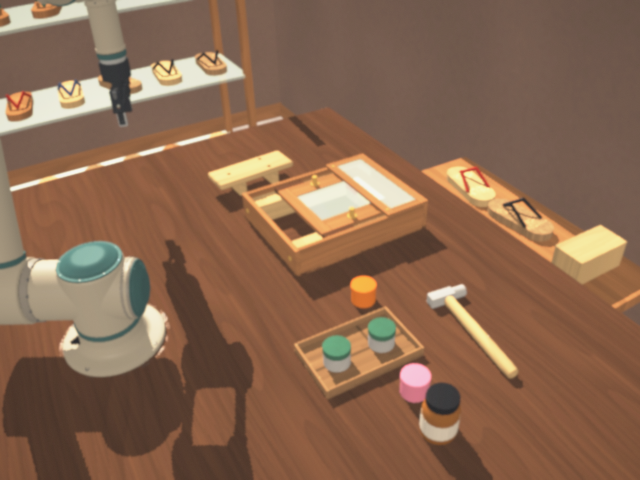

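Top view: the candidates are the green tins at (444,255) and (445,296), both in the tray, and the look-alikes, orange (388,239) and pink (494,259). I choose the two green ones. The studs are at about (230,203) and (306,200), and the case's front edge at row ~280.

```bash
python3 - <<'E'
from h import *
p=get_image("top"); im=p["pixels"]; q=get_image("side")
a=cv2.resize(im[115:295,195:340],None,fx=3.2,fy=3.2,interpolation=3); b=cv2.resize(im[220:330,370:510],(250,196),interpolation=3)
m=np.zeros((a.shape[0],a.shape[1]+250,3),np.uint8); m[:,:a.shape[1]]=a; m[:196,a.shape[1]:]=b
c=cv2.resize(q["pixels"][165:225,295:370],(250,200),interpolation=3); m[200:400,a.shape[1]:]=c
cv2.imwrite("pics/crop1.png",m[:,:,::-1]); print(m.shape)
for n,pp in(("top",p),("side",q)):
    h=cv2.cvtColor(pp["pixels"],cv2.COLOR_RGB2HSV); g=cv2.inRange(h,(60,70,40),(90,255,255))
    k,_,st,ce=cv2.connectedComponentsWithStats(g)
    for i in range(1,k):
        if 80<st[i,4]<900: print(n,ce[i],st[i],at_z(pp,ce[i],.052)[0].round(4))
print(at_z(p,[(206,281),(330,279),(205,129),(325,124)],.076).round(3))
print(at_z(p,[(411,234),(467,233),(413,321),(470,320)],.022).round(3))
print(at_z(p,[(230,203),(306,200)],.09).round(3), at_z(q,[(315,181),(352,215)],.09).round(3))
E
```

```text
(576, 714, 3)
top [444.11904762 254.57440476] [434 245  21  20 336] [ 0.4691 -0.3031  0.052 ]
top [445.16129032 296.29912023] [435 287  21  20 341] [ 0.3675 -0.3002  0.052 ]
top [342.69069767 435.26744186] [321 424  43  25 430] [ 0.0472 -0.0434  0.052 ]
side [ 88.31034483 263.45287356] [ 59 243  58  35 870] [-0.0003  0.2187  0.052 ]
side [137.12849162 287.63687151] [131 263  14  50 358] [0.0788 0.0716 0.052 ]
side [381.48801743 328.583878  ] [369 318  26  22 459] [ 0.4689 -0.3064  0.052 ]
side [336.18108652 347.43460765] [323 336  27  24 497] [ 0.3665 -0.3042  0.052 ]
[[ 0.416  0.275  0.076]
 [ 0.415 -0.022  0.076]
 [ 0.798  0.284  0.076]
 [ 0.801 -0.018  0.076]]
[[ 0.526 -0.229  0.022]
 [ 0.526 -0.373  0.022]
 [ 0.309 -0.225  0.022]
 [ 0.307 -0.367  0.022]]
[[0.602 0.215 0.09 ]
 [0.605 0.031 0.09 ]] [[0.601 0.211 0.09 ]
 [0.6   0.021 0.09 ]]
```

View pics/crop1.png

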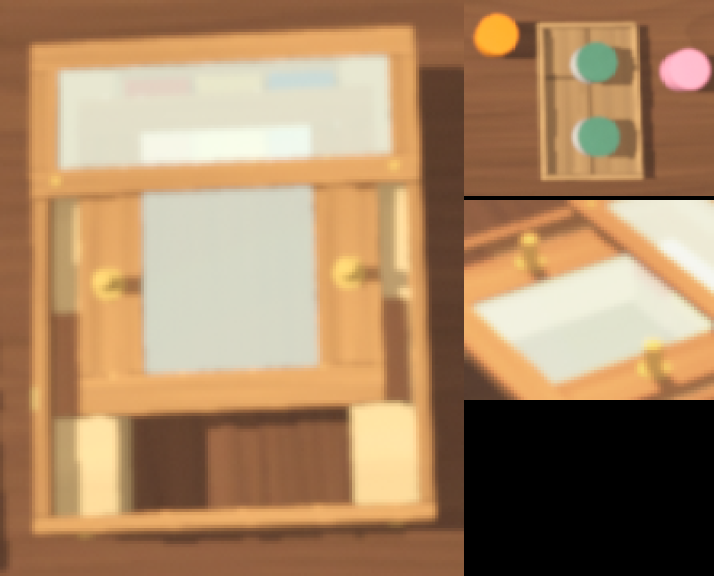

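The crop confirms the green lids in the tray, with orange and pink outside it. The case's front edge is at x≈0.417 and its yaw ≈0.013. The studs are at x≈0.603, about 75 mm from home. I'll start moving.

play_rows(series=[{"fingers": -0.75,"dx": 10,"dy": -40,"dz": 0,"turn": 0.02},{"fingers": -0.75,"dx": 10,"dy": -41,"dz": 0,"turn": 0.02},{"fingers": -0.75,"dx": 10,"dy": -41,"dz": 0,"turn": 0.02},{"fingers": -0.75,"dx": 10,"dy": -41,"dz": 0,"turn": 0.02},{"fingers": -0.75,"dx": 10,"dy": -41,"dz": 0,"turn": 0.02},{"fingers": -0.75,"dx": 10,"dy": -41,"dz": 0,"turn": 0.02},{"fingers": -0.75,"dx": 10,"dy": -41,"dz": 0,"turn": 0.02},{"fingers": -0.75,"dx": 10,"dy": -41,"dz": 0,"turn": 0.02},{"fingers": -0.75,"dx": 10,"dy": -41,"dz": 0,"turn": 0.02},{"fingers": -0.75,"dx": 10,"dy": -41,"dz": 0,"turn": 0.02},{"fingers": -0.75,"dx": 10,"dy": -41,"dz": 0,"turn": 0.02},{"fingers": -0.75,"dx": 10,"dy": -41,"dz": 0,"turn": 0.02},{"fingers": -0.75,"dx": 10,"dy": -41,"dz": 0,"turn": 0.02},{"fingers": -0.75,"dx": 10,"dy": -41,"dz": 0,"turn": 0.02},{"fingers": -0.75,"dx": 10,"dy": -41,"dz": 0,"turn": 0.02},{"fingers": -0.75,"dx": 5,"dy": -41,"dz": 0,"turn": 0.02},{"fingers": -0.75,"dx": 5,"dy": -41,"dz": 0,"turn": 0.02},{"fingers": -0.75,"dx": 0,"dy": -41,"dz": 0,"turn": 0.02},{"fingers": -0.75,"dx": 0,"dy": -41,"dz": 0,"turn": 0.02},{"fingers": -0.75,"dx": 0,"dy": 0,"dz": 0,"turn": 0}], squeeze=30)

```text
clock: 2.67
position: [0.3626, -0.2435, 0.2455]
ee_rot: [0.007, 0.694, 0.72, 0.007]
contact_force: [-0.0, -0.2, 0.3]
width: 0.075
```

```bash
python3 - <<'E'
from h import *
print(tips_ahead if not callable(tips_ahead) else [tips_ahead(),])
s=get_state(); print({k:np.round(s[k],4) for k in("clock","position","ee_rot","contact_force","width")}); q=s["ee_rot"]; print(2*np.arctan2(q[2],q[1]))
E
```

```text
0.011
{'clock': np.float64(2.6667), 'position': array([ 0.3626, -0.2435,  0.2455]), 'ee_rot': array([0.0075, 0.6944, 0.7195, 0.0074]), 'contact_force': array([-0.0352, -0.2291,  0.3245]), 'width': np.float64(0.075)}
1.6064088632348255
```

play_rows(series=[{"fingers": -0.75,"dx": 3,"dy": -30,"dz": -15,"turn": -0.035},{"fingers": -0.75,"dx": 2,"dy": -28,"dz": -30,"turn": 0},{"fingers": -0.75,"dx": 0,"dy": 0,"dz": -40,"turn": 0},{"fingers": -0.75,"dx": 0,"dy": 0,"dz": -30,"turn": 0},{"fingers": -0.75,"dx": 0,"dy": 0,"dz": 0,"turn": 0},{"fingers": -0.75,"dx": 0,"dy": 0,"dz": 0,"turn": 0}])

```text
clock: 3.17
position: [0.3689, -0.3091, 0.1299]
ee_rot: [0.013, 0.71, 0.704, 0.008]
contact_force: [0.9, -0.0, 1.3]
width: 0.0741
```

```bash
python3 - <<'E'
from h import *
s=get_state(); p=get_image("wrist"); save(p,"w1.png")
h=cv2.cvtColor(p["pixels"],cv2.COLOR_RGB2HSV); g=cv2.inRange(h,(60,70,40),(90,255,255))
k,_,st,ce=cv2.connectedComponentsWithStats(g)
for i in range(1,k):
    if st[i,4]>300: print(ce[i],st[i],at_z(p,ce[i],.052,s)[0].round(4))
print(s["position"],2*np.arctan2(s["ee_rot"][2],s["ee_rot"][1]),s["contact_force"])
E
```

```text
[341.03640654 241.24945222] [ 297  200   90   84 5933] [ 0.3685 -0.2992  0.052 ]
[336.95458404 375.84465195] [ 298  339   79   75 4712] [ 0.4672 -0.3017  0.052 ]
[ 0.36888817 -0.30905037  0.12985283] 1.5610884895659691 [ 0.87800499 -0.02846054  1.25169911]
```

play_rows(series=[{"fingers": -0.75,"dx": 0,"dy": 8,"dz": 0,"turn": 0},{"fingers": -0.75,"dx": 0,"dy": 0,"dz": -25,"turn": 0},{"fingers": -0.75,"dx": 0,"dy": 0,"dz": -25,"turn": 0},{"fingers": -0.75,"dx": 0,"dy": 0,"dz": -20,"turn": 0},{"fingers": -0.75,"dx": 0,"dy": 0,"dz": -15,"turn": 0},{"fingers": -0.75,"dx": 0,"dy": 0,"dz": 0,"turn": 0},{"fingers": -0.75,"dx": 0,"dy": 0,"dz": 0,"turn": 0}])

```text
clock: 3.8
position: [0.3775, -0.3018, 0.0576]
ee_rot: [0.027, 0.708, 0.705, 0.008]
contact_force: [-0.2, 0.3, 0.3]
width: 0.0747
```

play_rows(series=[{"fingers": -0.75,"dx": -3,"dy": 0,"dz": 0,"turn": 0},{"fingers": -0.75,"dx": -3,"dy": 0,"dz": 0,"turn": 0},{"fingers": -0.75,"dx": -3,"dy": 0,"dz": 0,"turn": 0},{"fingers": -0.75,"dx": 0,"dy": 0,"dz": 0,"turn": 0}])

```text
clock: 4.13
position: [0.3707, -0.3033, 0.0636]
ee_rot: [0.032, 0.708, 0.706, 0.008]
contact_force: [0.6, -0.5, 0.2]
width: 0.0747
```

play_rows(series=[{"fingers": -0.75,"dx": 0,"dy": 0,"dz": 0,"turn": 0},{"fingers": -0.75,"dx": 0,"dy": 0,"dz": 0,"turn": 0},{"fingers": -0.75,"dx": 0,"dy": 0,"dz": 0,"turn": 0},{"fingers": -0.75,"dx": 0,"dy": 0,"dz": 0,"turn": 0}])

```text
clock: 4.47
position: [0.371, -0.3044, 0.0654]
ee_rot: [0.034, 0.708, 0.705, 0.008]
contact_force: [-0.1, 0.3, 0.4]
width: 0.0745
```

play_rows(series=[{"fingers": -0.75,"dx": 0,"dy": 0,"dz": 25,"turn": 0},{"fingers": -0.75,"dx": 0,"dy": 0,"dz": 25,"turn": 0},{"fingers": -0.75,"dx": 0,"dy": 0,"dz": 25,"turn": 0}])

```text
clock: 4.72
position: [0.3674, -0.3006, 0.1368]
ee_rot: [0.026, 0.708, 0.705, 0.008]
contact_force: [-0.5, -0.0, -0.6]
width: 0.0747
```

play_rows(series=[{"fingers": -0.75,"dx": 0,"dy": 0,"dz": -6,"turn": 0},{"fingers": -0.75,"dx": 0,"dy": 0,"dz": -6,"turn": 0},{"fingers": -0.75,"dx": 0,"dy": 0,"dz": -6,"turn": 0},{"fingers": -0.75,"dx": 0,"dy": 0,"dz": -6,"turn": 0},{"fingers": -0.75,"dx": 0,"dy": 0,"dz": -6,"turn": 0},{"fingers": -0.75,"dx": 0,"dy": 0,"dz": -6,"turn": 0}])

```text
clock: 5.22
position: [0.3695, -0.3027, 0.1016]
ee_rot: [0.03, 0.708, 0.705, 0.008]
contact_force: [-0.1, 0.4, -0.0]
width: 0.0749
```

play_rows(series=[{"fingers": -0.75,"dx": -1,"dy": 0,"dz": -15,"turn": 0},{"fingers": -0.75,"dx": -1,"dy": 1,"dz": -15,"turn": 0},{"fingers": -0.75,"dx": -1,"dy": 1,"dz": -15,"turn": 0},{"fingers": -0.75,"dx": -1,"dy": 0,"dz": -10,"turn": 0},{"fingers": -0.75,"dx": -1,"dy": 0,"dz": -10,"turn": 0}])

```text
clock: 5.63
position: [0.3625, -0.2986, 0.0287]
ee_rot: [0.027, 0.708, 0.705, 0.008]
contact_force: [1.4, -0.1, 0.0]
width: 0.0749
```

play_rows(series=[{"fingers": -0.75,"dx": 0,"dy": 0,"dz": -3,"turn": 0},{"fingers": -0.75,"dx": 0,"dy": 0,"dz": -3,"turn": 0}])

```text
clock: 5.8
position: [0.3604, -0.2964, 0.0189]
ee_rot: [0.023, 0.708, 0.705, 0.008]
contact_force: [0.3, 0.7, 1.4]
width: 0.0749
```

play_rows(series=[{"fingers": -0.75,"dx": 4,"dy": -2,"dz": 5,"turn": 0},{"fingers": -0.75,"dx": 3,"dy": -2,"dz": 3,"turn": 0},{"fingers": -0.75,"dx": 0,"dy": 0,"dz": 0,"turn": 0}])

```text
clock: 6.05
position: [0.3676, -0.3001, 0.0263]
ee_rot: [0.022, 0.709, 0.705, 0.009]
contact_force: [0.9, -0.2, 0.4]
width: 0.0746
```

Well placed; now the grip.

play_rows(series=[{"fingers": 0.2},{"fingers": 0.6},{"fingers": 0.6},{"fingers": 0.6},{"fingers": 0.6},{"fingers": 0.6}], squeeze=30)

```text
invalid input at $.series[0]: expected keys fingers, dx, dy, dz, turn
```

play_rows(series=[{"fingers": 0.2,"dx": 0,"dy": 0,"dz": 0,"turn": 0},{"fingers": 0.6,"dx": 0,"dy": 0,"dz": 0,"turn": 0},{"fingers": 0.6,"dx": 0,"dy": 0,"dz": 0,"turn": 0},{"fingers": 0.6,"dx": 0,"dy": 0,"dz": 0,"turn": 0},{"fingers": 0.6,"dx": 0,"dy": 0,"dz": 0,"turn": 0}], squeeze=30)

```text
clock: 6.47
position: [0.3695, -0.3019, 0.0292]
ee_rot: [0.025, 0.708, 0.705, 0.008]
contact_force: [-0.3, 0.2, -0.3]
width: 0.0558
```

play_rows(series=[{"fingers": 0.6,"dx": 0,"dy": 0,"dz": 8,"turn": 0},{"fingers": 0.6,"dx": 0,"dy": 0,"dz": 10,"turn": 0},{"fingers": 0.6,"dx": 0,"dy": 0,"dz": 10,"turn": 0},{"fingers": 0.6,"dx": 0,"dy": 0,"dz": 0,"turn": 0},{"fingers": 0.6,"dx": 0,"dy": 0,"dz": 0,"turn": 0},{"fingers": 0.6,"dx": 0,"dy": 0,"dz": 0,"turn": 0},{"fingers": 0.6,"dx": 0,"dy": 0,"dz": 0,"turn": 0}])

```text
clock: 7.05
position: [0.3687, -0.3011, 0.0592]
ee_rot: [0.024, 0.708, 0.705, 0.008]
contact_force: [-0.1, -0.6, 0.0]
width: 0.0558
```

play_rows(series=[{"fingers": 0.6,"dx": 0,"dy": 0,"dz": 0,"turn": 0}])

```text
clock: 7.13
position: [0.3685, -0.3009, 0.0589]
ee_rot: [0.024, 0.708, 0.705, 0.008]
contact_force: [-0.4, -0.5, 0.3]
width: 0.0556
```

play_rows(series=[{"fingers": 0.6,"dx": 0,"dy": 0,"dz": 0,"turn": 0}])

```text
clock: 7.22
position: [0.3682, -0.3006, 0.0585]
ee_rot: [0.023, 0.708, 0.705, 0.008]
contact_force: [0.9, -0.5, -1.1]
width: 0.0549
```

Held (width 56 mm) and Fz is about -0.3 N, so it feels empty. I'll set it back.

play_rows(series=[{"fingers": 0.6,"dx": 0,"dy": 0,"dz": -8,"turn": 0},{"fingers": 0.6,"dx": 0,"dy": 0,"dz": -8,"turn": 0},{"fingers": 0.6,"dx": 0,"dy": 0,"dz": -5,"turn": 0},{"fingers": 0.6,"dx": 0,"dy": 0,"dz": 0,"turn": 0},{"fingers": 0.6,"dx": 0,"dy": 0,"dz": 0,"turn": 0}])

```text
clock: 7.63
position: [0.3674, -0.2997, 0.0337]
ee_rot: [0.022, 0.708, 0.705, 0.008]
contact_force: [0.6, -0.2, 0.5]
width: 0.0554
```

play_rows(series=[{"fingers": 0.6,"dx": 0,"dy": 0,"dz": -3,"turn": 0},{"fingers": 0.6,"dx": 0,"dy": 0,"dz": -2,"turn": 0},{"fingers": 0.6,"dx": 0,"dy": 0,"dz": 0,"turn": 0}])

```text
clock: 7.88
position: [0.3674, -0.2998, 0.0279]
ee_rot: [0.021, 0.708, 0.705, 0.008]
contact_force: [0.5, -0.4, 0.2]
width: 0.0552
```

play_rows(series=[{"fingers": -0.3,"dx": 0,"dy": 0,"dz": 0,"turn": 0},{"fingers": -0.75,"dx": 0,"dy": 0,"dz": 0,"turn": 0},{"fingers": -0.75,"dx": 0,"dy": 0,"dz": 0,"turn": 0},{"fingers": -0.75,"dx": 0,"dy": 0,"dz": 10,"turn": 0},{"fingers": -0.75,"dx": 0,"dy": 0,"dz": 20,"turn": 0},{"fingers": -0.75,"dx": 0,"dy": 0,"dz": 30,"turn": 0},{"fingers": -0.75,"dx": 15,"dy": 0,"dz": 20,"turn": 0},{"fingers": -0.75,"dx": 25,"dy": 0,"dz": 0,"turn": 0},{"fingers": -0.75,"dx": 25,"dy": 0,"dz": 0,"turn": 0},{"fingers": -0.75,"dx": 20,"dy": 0,"dz": 0,"turn": 0},{"fingers": -0.75,"dx": 5,"dy": 0,"dz": 0,"turn": 0},{"fingers": -0.75,"dx": 0,"dy": 0,"dz": 0,"turn": 0}])

```text
clock: 8.88
position: [0.4603, -0.2993, 0.1149]
ee_rot: [0.023, 0.709, 0.705, 0.009]
contact_force: [-0.3, -0.6, -0.5]
width: 0.0745
```

```bash
python3 - <<'E'
from h import *
s=get_state(); p=get_image("wrist"); save(p,"w2.png")
h=cv2.cvtColor(p["pixels"],cv2.COLOR_RGB2HSV); g=cv2.inRange(h,(60,70,40),(90,255,255))
k,_,st,ce=cv2.connectedComponentsWithStats(g)
for i in range(1,k):
    if st[i,4]>300: print(ce[i],st[i],at_z(p,ce[i],.052,s)[0].round(4))
print(s["position"],2*np.arctan2(s["ee_rot"][2],s["ee_rot"][1]),s["contact_force"])
E
```

```text
[326.37989081  67.38535032] [  270     6   115   125 10990] [ 0.3666 -0.2985  0.052 ]
[322.04547488 264.70925898] [ 275  218   95   92 6707] [ 0.4698 -0.3016  0.052 ]
[ 0.46033813 -0.29930673  0.11491475] 1.5644235603926637 [-0.30023791 -0.58747565 -0.5018601 ]
```

play_rows(series=[{"fingers": -0.75,"dx": 9,"dy": -1,"dz": -15,"turn": 0},{"fingers": -0.75,"dx": 0,"dy": 0,"dz": -20,"turn": 0},{"fingers": -0.75,"dx": 0,"dy": 0,"dz": -15,"turn": 0},{"fingers": -0.75,"dx": 0,"dy": 0,"dz": -10,"turn": 0},{"fingers": -0.75,"dx": 0,"dy": 0,"dz": 0,"turn": 0},{"fingers": -0.75,"dx": 0,"dy": 0,"dz": 0,"turn": 0}])

```text
clock: 9.43
position: [0.4609, -0.2988, 0.0524]
ee_rot: [0.02, 0.71, 0.704, 0.007]
contact_force: [-0.3, 0.6, 0.2]
width: 0.0748
```

View pics/w2.png

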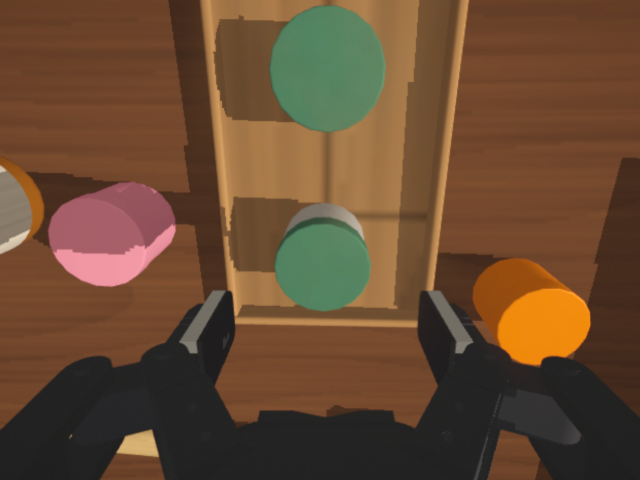

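The wrist view shows the first tin standing in the tray (328,68), the second between the fingers (322,264), and orange and pink clear of them. I'll go down to grip.

play_rows(series=[{"fingers": -0.75,"dx": 5,"dy": -1,"dz": -10,"turn": 0},{"fingers": -0.75,"dx": 4,"dy": -1,"dz": -8,"turn": 0},{"fingers": -0.75,"dx": 0,"dy": 0,"dz": -4,"turn": 0},{"fingers": -0.75,"dx": 0,"dy": 0,"dz": 0,"turn": 0},{"fingers": -0.75,"dx": 0,"dy": 0,"dz": 0,"turn": 0}])

```text
clock: 9.85
position: [0.47, -0.302, 0.0301]
ee_rot: [0.021, 0.71, 0.704, 0.007]
contact_force: [-0.0, -0.2, 0.2]
width: 0.0747
```

play_rows(series=[{"fingers": 0.2,"dx": 0,"dy": 0,"dz": -2,"turn": 0},{"fingers": 0.6,"dx": 0,"dy": 0,"dz": 0,"turn": 0},{"fingers": 0.6,"dx": 0,"dy": 0,"dz": 0,"turn": 0},{"fingers": 0.6,"dx": 0,"dy": 0,"dz": 0,"turn": 0},{"fingers": 0.6,"dx": 0,"dy": 0,"dz": 0,"turn": 0}], squeeze=45)

```text
clock: 10.27
position: [0.4703, -0.3023, 0.0286]
ee_rot: [0.022, 0.71, 0.704, 0.007]
contact_force: [-0.2, 0.1, -1.4]
width: 0.0552
```

play_rows(series=[{"fingers": 0.6,"dx": 0,"dy": 0,"dz": 8,"turn": 0},{"fingers": 0.6,"dx": 0,"dy": 0,"dz": 10,"turn": 0},{"fingers": 0.6,"dx": 0,"dy": 0,"dz": 10,"turn": 0},{"fingers": 0.6,"dx": 0,"dy": 0,"dz": 0,"turn": 0},{"fingers": 0.6,"dx": 0,"dy": 0,"dz": 0,"turn": 0},{"fingers": 0.6,"dx": 0,"dy": 0,"dz": 0,"turn": 0}])

```text
clock: 10.77
position: [0.4689, -0.3009, 0.0588]
ee_rot: [0.02, 0.71, 0.704, 0.007]
contact_force: [0.6, -0.1, -3.4]
width: 0.0549
```

play_rows(series=[{"fingers": 0.6,"dx": 0,"dy": 0,"dz": 0,"turn": 0}])

```text
clock: 10.85
position: [0.4688, -0.3007, 0.0587]
ee_rot: [0.02, 0.71, 0.704, 0.007]
contact_force: [0.8, -0.4, -4.2]
width: 0.0545
```

Fz is about -4 N, so this is the full one. Lift and carry.

play_rows(series=[{"fingers": 0.6,"dx": 0,"dy": 0,"dz": 20,"turn": 0},{"fingers": 0.6,"dx": 0,"dy": 0,"dz": 25,"turn": 0},{"fingers": 0.6,"dx": 0,"dy": 0,"dz": 25,"turn": 0},{"fingers": 0.6,"dx": 0,"dy": 10,"dz": 20,"turn": 0},{"fingers": 0.6,"dx": 0,"dy": 20,"dz": 10,"turn": 0},{"fingers": 0.6,"dx": 0,"dy": 30,"dz": 0,"turn": 0},{"fingers": 0.6,"dx": 0,"dy": 30,"dz": 0,"turn": 0},{"fingers": 0.6,"dx": 0,"dy": 30,"dz": 0,"turn": 0},{"fingers": 0.6,"dx": 0,"dy": 30,"dz": 0,"turn": 0},{"fingers": 0.6,"dx": 0,"dy": 30,"dz": 0,"turn": 0},{"fingers": 0.6,"dx": 0,"dy": 30,"dz": 0,"turn": 0},{"fingers": 0.6,"dx": 0,"dy": 30,"dz": 0,"turn": 0},{"fingers": 0.6,"dx": 0,"dy": 30,"dz": 0,"turn": 0},{"fingers": 0.6,"dx": 0,"dy": 30,"dz": 0,"turn": 0},{"fingers": 0.6,"dx": 0,"dy": 25,"dz": 0,"turn": 0},{"fingers": 0.6,"dx": 0,"dy": 20,"dz": 0,"turn": 0},{"fingers": 0.6,"dx": 0,"dy": 15,"dz": 0,"turn": 0},{"fingers": 0.6,"dx": 0,"dy": 0,"dz": 0,"turn": 0},{"fingers": 0.6,"dx": 0,"dy": 0,"dz": 0,"turn": 0}])

```text
clock: 12.43
position: [0.4594, 0.0763, 0.1553]
ee_rot: [0.013, 0.712, 0.702, 0.005]
contact_force: [0.4, -0.9, -3.3]
width: 0.0548
```

```bash
python3 - <<'E'
from h import *
s=get_state(); p=get_image("wrist"); save(p,"w3.png"); 
print({k:np.round(s[k],4) for k in("clock","position","ee_rot","contact_force","width")})
# predicted pixel of case landmarks: front inner edge corners (z=.076) and pane front edge (z=.072)
c,sn=np.cos(.013),np.sin(.013)
P=lambda x,y,z:(.6075+c*x-sn*y,.130+sn*x+c*y,z)
pts=[P(-.178,-.138,.076),P(-.178,.138,.076),P(-.19,0,.076),P(-.102,-.116,.072),P(-.102,.116,.072)]
pr=proj(p,pts,s); print(pr.round())
im=p["pixels"].copy()
for u in pr: cv2.circle(im,tuple(int(v) for v in np.clip(u,-9,900)),5,(255,0,255),2)
cv2.imwrite("pics/w3o.png",im[:,:,::-1])
E
```

```text
{'clock': np.float64(12.4333), 'position': array([0.4594, 0.0763, 0.1553]), 'ee_rot': array([0.0133, 0.7118, 0.7022, 0.0048]), 'contact_force': array([ 0.3589, -0.8794, -3.3404]), 'width': np.float64(0.0548)}
[[176. 198.]
 [661. 186.]
 [415. 171.]
 [230. 308.]
 [589. 302.]]
```

View pics/w3o.png

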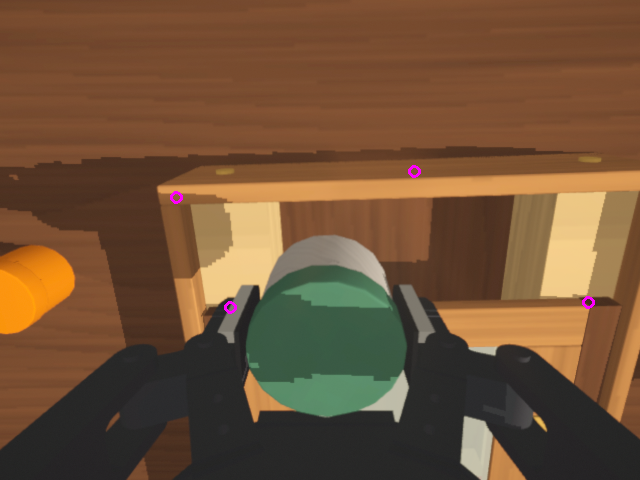

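The overlay agrees with the case on the pane edge (row ~302). The front board needs a finer check.

```bash
python3 - <<'E'
from h import *
s=get_state(); p=get_image("wrist")
Rc,t=Tcw(p,s); print("cam",(-Rc.T@t).round(3))
print(at_z(p,[(415,162),(415,178),(415,194)],.076,s).round(4), at_z(p,[(415,194),(480,302)],.072,s).round(4)); print(at_z(p,[(480,302),(280,205),(430,198),(507,195)],.06,s).round(4),at_z(p,[(162,187),(200,345),(181,207)],.076,s).round(4))
E
```

```text
cam [0.381 0.08  0.285]
[[0.4122 0.1272 0.076 ]
 [0.4212 0.1278 0.076 ]
 [0.4306 0.1284 0.076 ]] [[0.4315 0.1293 0.072 ]
 [0.5037 0.1756 0.072 ]]
[[0.5106 0.181  0.06  ]
 [0.4404 0.0476 0.06  ]
 [0.437  0.1416 0.06  ]
 [0.4357 0.1887 0.06  ]] [[ 0.4247 -0.0177  0.076 ]
 [ 0.5325 -0.009   0.076 ]
 [ 0.4368 -0.0084  0.076 ]]
```

play_rows(series=[{"fingers": 0.6,"dx": 3,"dy": 15,"dz": 0,"turn": 0},{"fingers": 0.6,"dx": 4,"dy": 18,"dz": -10,"turn": 0},{"fingers": 0.6,"dx": 3,"dy": 15,"dz": -15,"turn": 0},{"fingers": 0.6,"dx": 0,"dy": 5,"dz": -10,"turn": 0},{"fingers": 0.6,"dx": 0,"dy": 0,"dz": 0,"turn": 0},{"fingers": 0.6,"dx": 0,"dy": 0,"dz": 0,"turn": 0}])

```text
clock: 13.03
position: [0.4721, 0.1235, 0.1196]
ee_rot: [0.015, 0.716, 0.698, 0.004]
contact_force: [-0.1, -0.2, -3.2]
width: 0.0547
```

play_rows(series=[{"fingers": 0.6,"dx": -2,"dy": 2,"dz": -8,"turn": 0},{"fingers": 0.6,"dx": -1,"dy": 2,"dz": -10,"turn": 0},{"fingers": 0.6,"dx": 0,"dy": 0,"dz": -8,"turn": 0},{"fingers": 0.6,"dx": 0,"dy": 0,"dz": -4,"turn": 0},{"fingers": 0.6,"dx": 0,"dy": 0,"dz": 0,"turn": 0},{"fingers": 0.6,"dx": 0,"dy": 0,"dz": 0,"turn": 0}])

```text
clock: 13.53
position: [0.4703, 0.1234, 0.0893]
ee_rot: [0.017, 0.718, 0.696, 0.005]
contact_force: [-0.4, -0.2, -3.4]
width: 0.0549
```

play_rows(series=[{"fingers": 0.6,"dx": 0,"dy": 1,"dz": -8,"turn": 0},{"fingers": 0.6,"dx": 0,"dy": 2,"dz": -12,"turn": 0},{"fingers": 0.6,"dx": 0,"dy": 1,"dz": -12,"turn": 0},{"fingers": 0.6,"dx": 0,"dy": 0,"dz": -8,"turn": 0},{"fingers": 0.6,"dx": 0,"dy": 0,"dz": -4,"turn": 0},{"fingers": 0.6,"dx": 0,"dy": 0,"dz": 0,"turn": 0},{"fingers": 0.6,"dx": 0,"dy": 0,"dz": 0,"turn": 0}])

```text
clock: 14.12
position: [0.4727, 0.1273, 0.0442]
ee_rot: [0.019, 0.718, 0.696, 0.007]
contact_force: [-0.3, -0.5, -3.2]
width: 0.055
```

play_rows(series=[{"fingers": 0.6,"dx": -2,"dy": 0,"dz": -4,"turn": 0},{"fingers": 0.6,"dx": -1,"dy": 0,"dz": -4,"turn": 0},{"fingers": 0.6,"dx": 0,"dy": 0,"dz": -3,"turn": 0},{"fingers": 0.6,"dx": 0,"dy": 0,"dz": 0,"turn": 0},{"fingers": 0.6,"dx": 0,"dy": 0,"dz": 0,"turn": 0}])

```text
clock: 14.53
position: [0.4706, 0.1275, 0.0335]
ee_rot: [0.02, 0.718, 0.696, 0.009]
contact_force: [0.1, 0.2, -3.4]
width: 0.0549
```

play_rows(series=[{"fingers": 0.6,"dx": -1,"dy": 0,"dz": -2,"turn": 0},{"fingers": 0.6,"dx": 0,"dy": 0,"dz": -2,"turn": 0},{"fingers": 0.6,"dx": 0,"dy": 0,"dz": 0,"turn": 0},{"fingers": 0.6,"dx": 0,"dy": 0,"dz": 0,"turn": 0}])

```text
clock: 14.87
position: [0.4701, 0.1276, 0.0308]
ee_rot: [0.02, 0.718, 0.696, 0.009]
contact_force: [0.3, 0.4, -2.9]
width: 0.0549
```

play_rows(series=[{"fingers": 0.6,"dx": 0,"dy": 0,"dz": -2,"turn": 0},{"fingers": 0.6,"dx": 0,"dy": 0,"dz": -2,"turn": 0},{"fingers": 0.6,"dx": 0,"dy": 0,"dz": -1,"turn": 0}])

```text
clock: 15.12
position: [0.4704, 0.1277, 0.0305]
ee_rot: [0.021, 0.718, 0.696, 0.01]
contact_force: [-1.0, -0.2, -0.4]
width: 0.0549
```

On the floor: z stopped falling and the load is gone. Release and rise.

play_rows(series=[{"fingers": 0.0,"dx": 0,"dy": 0,"dz": 0,"turn": 0},{"fingers": -0.5,"dx": 0,"dy": 0,"dz": 0,"turn": 0},{"fingers": -0.7,"dx": 0,"dy": 0,"dz": 0,"turn": 0},{"fingers": -0.7,"dx": 0,"dy": 0,"dz": 0,"turn": 0},{"fingers": -0.7,"dx": 0,"dy": 0,"dz": 10,"turn": 0},{"fingers": -0.7,"dx": 0,"dy": 0,"dz": 15,"turn": 0},{"fingers": -0.7,"dx": 0,"dy": 0,"dz": 25,"turn": 0},{"fingers": -0.7,"dx": 0,"dy": 0,"dz": 30,"turn": 0},{"fingers": -0.7,"dx": 0,"dy": 0,"dz": 35,"turn": 0},{"fingers": -0.7,"dx": 0,"dy": 0,"dz": 30,"turn": 0},{"fingers": -0.7,"dx": 0,"dy": 0,"dz": 0,"turn": 0},{"fingers": -0.7,"dx": 0,"dy": 0,"dz": 0,"turn": 0}])

```text
clock: 16.12
position: [0.4715, 0.1276, 0.1805]
ee_rot: [0.022, 0.718, 0.696, 0.011]
contact_force: [-0.5, -0.5, 0.1]
width: 0.0724
```

```bash
cat > look.py <<'E'
from h import *
import sys
def brass(p,st=None,box=None):
    h=cv2.cvtColor(p["pixels"],cv2.COLOR_RGB2HSV); g=cv2.inRange(h,(20,110,150),(32,255,255))
    k,_,s,c=cv2.connectedComponentsWithStats(g)
    for i in range(1,k):
        if s[i,4]>=8: print(c[i].round(1),s[i,4],at_z(p,c[i],.09,st)[0].round(4))
if __name__=="__main__":
    s=get_state(); print(s["position"].round(4) if hasattr(s["position"],"round") else s["position"],s["ee_rot"])
    p=get_image("wrist"); t=get_image("top"); n=sys.argv[1]
    print("wrist"); brass(p,s); print("top"); brass(t)
    a=t["pixels"][115:300,195:340]; a=cv2.resize(a,(376,480),interpolation=3); b=cv2.resize(p["pixels"],(424,318))
    m=np.zeros((480,800,3),np.uint8); m[:,:376]=a; m[:318,376:]=b; cv2.imwrite("pics/%s.png"%n,m[:,:,::-1])
E
python3 look.py c1
```

```text
[0.4715 0.1276 0.1805] [0.02156004 0.71778088 0.69585505 0.01056037]
wrist
[230.4 390.3] 203 [0.5955 0.052  0.09  ]
[500.1 471.7] 19 [0.681  0.2617 0.09  ]
top
[302.8 199.6] 50 [0.606  0.0392 0.09  ]
[227.2 203. ] 44 [0.6022 0.2218 0.09  ]
```

View pics/c1.png

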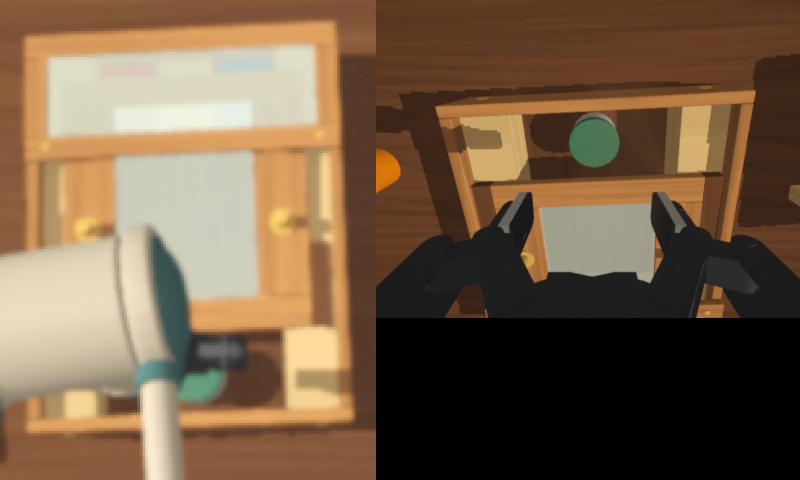

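The tin stands upright in the bay (wrist view, 594,140 in the mosaic). The right stud is partly hidden by a finger, so I'll move nearer and re-measure it.

play_rows(series=[{"fingers": 0.06,"dx": 15,"dy": -15,"dz": 0,"turn": 0},{"fingers": 0.06,"dx": 25,"dy": -20,"dz": 0,"turn": 0},{"fingers": 0.06,"dx": 25,"dy": -20,"dz": 0,"turn": 0},{"fingers": 0.06,"dx": 25,"dy": -20,"dz": 0,"turn": 0},{"fingers": 0.06,"dx": 20,"dy": -15,"dz": -10,"turn": 0},{"fingers": 0.06,"dx": 10,"dy": 0,"dz": -15,"turn": 0},{"fingers": 0.06,"dx": 0,"dy": 0,"dz": 0,"turn": 0},{"fingers": 0.06,"dx": 0,"dy": 0,"dz": 0,"turn": 0}])

```text
clock: 16.88
position: [0.5876, 0.033, 0.1391]
ee_rot: [0.012, 0.717, 0.697, 0.001]
contact_force: [-0.3, 0.8, 0.8]
width: 0.04
```

```bash
python3 look.py c2
```

```text
[0.5876 0.033  0.1391] [0.01209209 0.71720305 0.69675819 0.00126057]
wrist
[343.8 294.6] 693 [0.6071 0.0427 0.09  ]
top
[227.5 203.3] 44 [0.6016 0.2212 0.09  ]
```

View pics/c2.png

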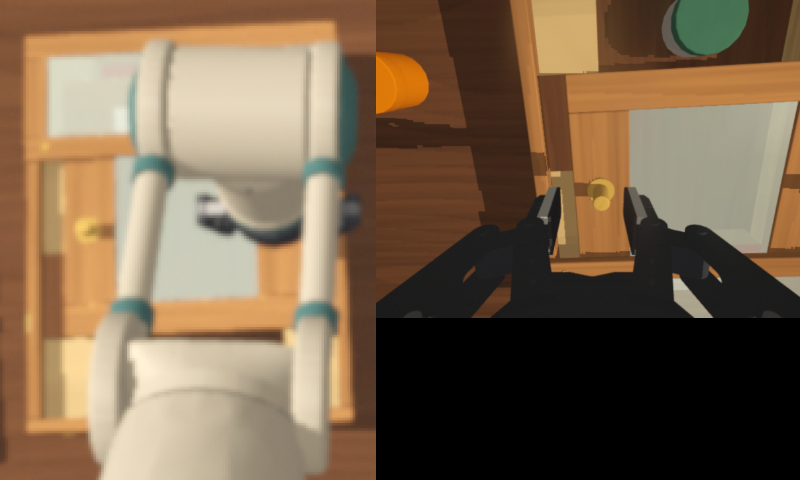

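The right stud top is at mosaic (602,203), about (0.607, 0.041), between the fingers. I'll align and go down.

play_rows(series=[{"fingers": 0.06,"dx": 8,"dy": 4,"dz": 0,"turn": 0},{"fingers": 0.06,"dx": 9,"dy": 4,"dz": 0,"turn": 0},{"fingers": 0.06,"dx": 2,"dy": 0,"dz": -8,"turn": 0},{"fingers": 0.06,"dx": 0,"dy": 0,"dz": -12,"turn": 0},{"fingers": 0.06,"dx": 0,"dy": 0,"dz": -12,"turn": 0},{"fingers": 0.06,"dx": 0,"dy": 0,"dz": -8,"turn": 0},{"fingers": 0.06,"dx": 0,"dy": 0,"dz": -4,"turn": 0},{"fingers": 0.06,"dx": 0,"dy": 0,"dz": 0,"turn": 0},{"fingers": 0.06,"dx": 0,"dy": 0,"dz": 0,"turn": 0}])

```text
clock: 17.73
position: [0.6077, 0.0475, 0.0972]
ee_rot: [0.014, 0.715, 0.699, 0.004]
contact_force: [0.4, 0.1, 0.6]
width: 0.0403
```

play_rows(series=[{"fingers": 0.06,"dx": -1,"dy": -3,"dz": -3,"turn": 0},{"fingers": 0.06,"dx": 0,"dy": -3,"dz": -3,"turn": 0},{"fingers": 0.06,"dx": 0,"dy": 0,"dz": -2,"turn": 0},{"fingers": 0.06,"dx": 0,"dy": 0,"dz": 0,"turn": 0}])

```text
clock: 18.07
position: [0.6075, 0.0409, 0.0901]
ee_rot: [0.015, 0.715, 0.699, 0.005]
contact_force: [-0.3, 0.0, 0.5]
width: 0.0406
```

play_rows(series=[{"fingers": 0.5,"dx": 0,"dy": 0,"dz": 0,"turn": 0},{"fingers": 0.9,"dx": 0,"dy": 0,"dz": 0,"turn": 0},{"fingers": 0.9,"dx": 0,"dy": 0,"dz": 0,"turn": 0},{"fingers": 0.9,"dx": 0,"dy": 0,"dz": 0,"turn": 0}], squeeze=30)

```text
clock: 18.4
position: [0.6077, 0.0401, 0.0905]
ee_rot: [0.016, 0.715, 0.699, 0.005]
contact_force: [0.7, -0.3, -0.9]
width: 0.0127
```

Stud gripped. First pull, about 6 mm.

play_rows(series=[{"fingers": 0.9,"dx": -2,"dy": 0,"dz": 0,"turn": 0},{"fingers": 0.9,"dx": -2,"dy": 0,"dz": 0,"turn": 0},{"fingers": 0.9,"dx": -2,"dy": 0,"dz": 0,"turn": 0},{"fingers": 0.9,"dx": -1,"dy": 0,"dz": 0,"turn": 0}])

```text
clock: 18.73
position: [0.6027, 0.0404, 0.0905]
ee_rot: [0.017, 0.715, 0.699, 0.007]
contact_force: [2.0, 0.2, -1.9]
width: 0.0125
```

play_rows(series=[{"fingers": 0.06,"dx": 0,"dy": 0,"dz": 0,"turn": 0},{"fingers": 0.06,"dx": 0,"dy": 0,"dz": 0,"turn": 0},{"fingers": 0.06,"dx": 0,"dy": 0,"dz": 10,"turn": 0},{"fingers": 0.06,"dx": 0,"dy": 0,"dz": 15,"turn": 0},{"fingers": 0.06,"dx": 0,"dy": 10,"dz": 10,"turn": 0},{"fingers": 0.06,"dx": 0,"dy": 30,"dz": 0,"turn": 0},{"fingers": 0.06,"dx": 0,"dy": 40,"dz": 0,"turn": 0},{"fingers": 0.06,"dx": 0,"dy": 40,"dz": 0,"turn": 0},{"fingers": 0.06,"dx": 0,"dy": 40,"dz": 0,"turn": 0},{"fingers": 0.06,"dx": 0,"dy": 20,"dz": 0,"turn": 0},{"fingers": 0.06,"dx": 0,"dy": 4,"dz": 0,"turn": 0},{"fingers": 0.06,"dx": 0,"dy": 0,"dz": 0,"turn": 0},{"fingers": 0.06,"dx": 0,"dy": 0,"dz": 0,"turn": 0}])

```text
clock: 19.82
position: [0.6001, 0.2307, 0.1366]
ee_rot: [0.018, 0.716, 0.698, 0.008]
contact_force: [0.5, -0.1, 0.4]
width: 0.04
```

```bash
python3 look.py c3
```

```text
[0.6001 0.2307 0.1366] [0.01786743 0.71571572 0.6981206  0.00770692]
wrist
[322.1 266.2] 513 [0.6022 0.2292 0.09  ]
[306.3 244.8] 23 [0.59   0.2215 0.09  ]
[  8.2 273.7] 196 [0.6031 0.0636 0.09  ]
[383.5 388.7] 43 [0.6822 0.2633 0.09  ]
top
[300.2 201.9] 10 [0.6005 0.0455 0.09  ]
[226.5 206.3] 19 [0.5943 0.2237 0.09  ]
```

play_rows(series=[{"fingers": 0.06,"dx": 2,"dy": -3,"dz": 0,"turn": 0},{"fingers": 0.06,"dx": 1,"dy": -3,"dz": -8,"turn": 0},{"fingers": 0.06,"dx": 0,"dy": 0,"dz": -12,"turn": 0},{"fingers": 0.06,"dx": 0,"dy": 0,"dz": -12,"turn": 0},{"fingers": 0.06,"dx": 0,"dy": 0,"dz": -8,"turn": 0},{"fingers": 0.06,"dx": 0,"dy": 0,"dz": -4,"turn": 0},{"fingers": 0.06,"dx": 0,"dy": 0,"dz": 0,"turn": 0},{"fingers": 0.06,"dx": 0,"dy": 0,"dz": 0,"turn": 0}])

```text
clock: 20.58
position: [0.6045, 0.2125, 0.089]
ee_rot: [0.019, 0.72, 0.694, 0.006]
contact_force: [-0.0, 0.4, 0.8]
width: 0.0399
```

play_rows(series=[{"fingers": 0.06,"dx": 0,"dy": 6,"dz": 0,"turn": 0},{"fingers": 0.06,"dx": 0,"dy": 6,"dz": 0,"turn": 0},{"fingers": 0.06,"dx": 0,"dy": 0,"dz": 0,"turn": 0},{"fingers": 0.5,"dx": 0,"dy": 0,"dz": 0,"turn": 0},{"fingers": 0.9,"dx": 0,"dy": 0,"dz": 0,"turn": 0},{"fingers": 0.9,"dx": 0,"dy": 0,"dz": 0,"turn": 0},{"fingers": 0.9,"dx": 0,"dy": 0,"dz": 0,"turn": 0}])

```text
clock: 21.17
position: [0.606, 0.2251, 0.091]
ee_rot: [0.021, 0.719, 0.694, 0.006]
contact_force: [0.0, 0.3, -2.0]
width: 0.0124
```

play_rows(series=[{"fingers": 0.9,"dx": -2,"dy": 0,"dz": 0,"turn": 0},{"fingers": 0.9,"dx": -2,"dy": 0,"dz": 0,"turn": 0},{"fingers": 0.9,"dx": -2,"dy": 0,"dz": 0,"turn": 0},{"fingers": 0.9,"dx": -2,"dy": 0,"dz": 0,"turn": 0},{"fingers": 0.9,"dx": -2,"dy": 0,"dz": 0,"turn": 0},{"fingers": 0.9,"dx": -2,"dy": 0,"dz": 0,"turn": 0}])

```text
clock: 21.67
position: [0.5967, 0.2257, 0.091]
ee_rot: [0.023, 0.719, 0.694, 0.01]
contact_force: [2.0, -0.6, -2.5]
width: 0.0125
```

play_rows(series=[{"fingers": 0.06,"dx": 0,"dy": 0,"dz": 0,"turn": 0},{"fingers": 0.06,"dx": 0,"dy": 0,"dz": 0,"turn": 0},{"fingers": 0.06,"dx": 0,"dy": 0,"dz": 12,"turn": 0},{"fingers": 0.06,"dx": 0,"dy": 0,"dz": 15,"turn": 0},{"fingers": 0.06,"dx": 1,"dy": -10,"dz": 8,"turn": 0},{"fingers": 0.06,"dx": 1,"dy": -30,"dz": 0,"turn": 0},{"fingers": 0.06,"dx": 1,"dy": -40,"dz": 0,"turn": 0},{"fingers": 0.06,"dx": 1,"dy": -40,"dz": 0,"turn": 0},{"fingers": 0.06,"dx": 1,"dy": -35,"dz": 0,"turn": 0},{"fingers": 0.06,"dx": 1,"dy": -20,"dz": 0,"turn": 0},{"fingers": 0.06,"dx": 0,"dy": -6,"dz": 0,"turn": 0},{"fingers": 0.06,"dx": 0,"dy": 0,"dz": 0,"turn": 0},{"fingers": 0.06,"dx": 0,"dy": 0,"dz": -8,"turn": 0},{"fingers": 0.06,"dx": 0,"dy": 0,"dz": -10,"turn": 0},{"fingers": 0.06,"dx": 0,"dy": 0,"dz": -5,"turn": 0},{"fingers": 0.06,"dx": 0,"dy": 0,"dz": 0,"turn": 0},{"fingers": 0.06,"dx": 0,"dy": 0,"dz": 0,"turn": 0}])

```text
clock: 23.08
position: [0.5932, 0.0423, 0.1035]
ee_rot: [0.017, 0.718, 0.696, 0.007]
contact_force: [-1.2, 0.3, -0.1]
width: 0.0403
```

play_rows(series=[{"fingers": 0.06,"dx": 4,"dy": -1,"dz": -4,"turn": 0},{"fingers": 0.06,"dx": 4,"dy": -1,"dz": -5,"turn": 0},{"fingers": 0.06,"dx": 1,"dy": 0,"dz": -4,"turn": 0},{"fingers": 0.06,"dx": 0,"dy": 0,"dz": 0,"turn": 0},{"fingers": 0.5,"dx": 0,"dy": 0,"dz": 0,"turn": 0},{"fingers": 0.9,"dx": 0,"dy": 0,"dz": 0,"turn": 0},{"fingers": 0.9,"dx": 0,"dy": 0,"dz": 0,"turn": 0},{"fingers": 0.9,"dx": 0,"dy": 0,"dz": 0,"turn": 0}])

```text
clock: 23.75
position: [0.6035, 0.0417, 0.0884]
ee_rot: [0.017, 0.716, 0.698, 0.007]
contact_force: [0.1, 1.3, -2.6]
width: 0.0125
```

play_rows(series=[{"fingers": 0.9,"dx": -2,"dy": 0,"dz": 0,"turn": 0},{"fingers": 0.9,"dx": -2,"dy": 0,"dz": 0,"turn": 0},{"fingers": 0.9,"dx": -2,"dy": 0,"dz": 0,"turn": 0},{"fingers": 0.9,"dx": -2,"dy": 0,"dz": 0,"turn": 0},{"fingers": 0.9,"dx": -2,"dy": 0,"dz": 0,"turn": 0},{"fingers": 0.9,"dx": -2,"dy": 0,"dz": 0,"turn": 0}])

```text
clock: 24.25
position: [0.5955, 0.0393, 0.0893]
ee_rot: [0.022, 0.717, 0.697, 0.01]
contact_force: [3.5, -3.4, -3.2]
width: 0.0121
```

play_rows(series=[{"fingers": 0.06,"dx": 0,"dy": 0,"dz": 0,"turn": 0},{"fingers": 0.06,"dx": 0,"dy": 0,"dz": 0,"turn": 0},{"fingers": 0.06,"dx": 0,"dy": 0,"dz": 12,"turn": 0},{"fingers": 0.06,"dx": 0,"dy": 0,"dz": 15,"turn": 0},{"fingers": 0.06,"dx": 1,"dy": 10,"dz": 8,"turn": 0},{"fingers": 0.06,"dx": 1,"dy": 30,"dz": 0,"turn": 0},{"fingers": 0.06,"dx": 1,"dy": 40,"dz": 0,"turn": 0},{"fingers": 0.06,"dx": 1,"dy": 40,"dz": 0,"turn": 0},{"fingers": 0.06,"dx": 0,"dy": 35,"dz": 0,"turn": 0},{"fingers": 0.06,"dx": 0,"dy": 20,"dz": 0,"turn": 0},{"fingers": 0.06,"dx": 0,"dy": 7,"dz": 0,"turn": 0},{"fingers": 0.06,"dx": 0,"dy": 0,"dz": 0,"turn": 0},{"fingers": 0.06,"dx": 0,"dy": 0,"dz": -8,"turn": 0},{"fingers": 0.06,"dx": 0,"dy": 0,"dz": -10,"turn": 0},{"fingers": 0.06,"dx": 0,"dy": 0,"dz": -5,"turn": 0},{"fingers": 0.06,"dx": 0,"dy": 0,"dz": 0,"turn": 0},{"fingers": 0.06,"dx": 0,"dy": 0,"dz": 0,"turn": 0}])

```text
clock: 25.67
position: [0.5873, 0.234, 0.1013]
ee_rot: [0.012, 0.719, 0.695, 0.006]
contact_force: [0.1, 0.4, 0.7]
width: 0.0398
```

play_rows(series=[{"fingers": 0.06,"dx": 5,"dy": -4,"dz": -4,"turn": 0},{"fingers": 0.06,"dx": 4,"dy": -4,"dz": -4,"turn": 0},{"fingers": 0.06,"dx": 1,"dy": 0,"dz": -3,"turn": 0},{"fingers": 0.06,"dx": 0,"dy": 0,"dz": 0,"turn": 0},{"fingers": 0.5,"dx": 0,"dy": 0,"dz": 0,"turn": 0},{"fingers": 0.9,"dx": 0,"dy": 0,"dz": 0,"turn": 0},{"fingers": 0.9,"dx": 0,"dy": 0,"dz": 0,"turn": 0},{"fingers": 0.9,"dx": 0,"dy": 0,"dz": 0,"turn": 0}])

```text
clock: 26.33
position: [0.5988, 0.2217, 0.0879]
ee_rot: [0.011, 0.721, 0.693, 0.005]
contact_force: [0.6, -0.8, -0.6]
width: 0.0127
```

play_rows(series=[{"fingers": 0.9,"dx": -2,"dy": 0,"dz": 0,"turn": 0},{"fingers": 0.9,"dx": -2,"dy": 0,"dz": 0,"turn": 0},{"fingers": 0.9,"dx": -2,"dy": 0,"dz": 0,"turn": 0},{"fingers": 0.9,"dx": -2,"dy": 0,"dz": 0,"turn": 0},{"fingers": 0.9,"dx": -2,"dy": 0,"dz": 0,"turn": 0},{"fingers": 0.9,"dx": -2,"dy": 0,"dz": 0,"turn": 0}])

```text
clock: 26.83
position: [0.5886, 0.2219, 0.088]
ee_rot: [0.014, 0.72, 0.694, 0.007]
contact_force: [2.1, -0.6, -2.4]
width: 0.0125
```

play_rows(series=[{"fingers": 0.06,"dx": 0,"dy": 0,"dz": 0,"turn": 0},{"fingers": 0.06,"dx": 0,"dy": 0,"dz": 0,"turn": 0},{"fingers": 0.06,"dx": 0,"dy": 0,"dz": 12,"turn": 0},{"fingers": 0.06,"dx": 0,"dy": 0,"dz": 15,"turn": 0},{"fingers": 0.06,"dx": 2,"dy": -10,"dz": 8,"turn": 0},{"fingers": 0.06,"dx": 2,"dy": -30,"dz": 0,"turn": 0},{"fingers": 0.06,"dx": 2,"dy": -40,"dz": 0,"turn": 0},{"fingers": 0.06,"dx": 2,"dy": -40,"dz": 0,"turn": 0},{"fingers": 0.06,"dx": 2,"dy": -35,"dz": 0,"turn": 0},{"fingers": 0.06,"dx": 2,"dy": -20,"dz": 0,"turn": 0},{"fingers": 0.06,"dx": 0,"dy": -6,"dz": 0,"turn": 0},{"fingers": 0.06,"dx": 0,"dy": 0,"dz": 0,"turn": 0},{"fingers": 0.06,"dx": 0,"dy": 0,"dz": -8,"turn": 0},{"fingers": 0.06,"dx": 0,"dy": 0,"dz": -10,"turn": 0},{"fingers": 0.06,"dx": 0,"dy": 0,"dz": -5,"turn": 0},{"fingers": 0.06,"dx": 0,"dy": 0,"dz": 0,"turn": 0},{"fingers": 0.06,"dx": 0,"dy": 0,"dz": 0,"turn": 0}])

```text
clock: 28.25
position: [0.593, 0.0361, 0.1007]
ee_rot: [0.01, 0.718, 0.696, 0.005]
contact_force: [-0.2, -0.3, 0.2]
width: 0.0398
```

play_rows(series=[{"fingers": 0.06,"dx": 1,"dy": 2,"dz": -4,"turn": 0},{"fingers": 0.06,"dx": 1,"dy": 2,"dz": -4,"turn": 0},{"fingers": 0.06,"dx": 0,"dy": 0,"dz": -2,"turn": 0},{"fingers": 0.06,"dx": 0,"dy": 0,"dz": 0,"turn": 0},{"fingers": 0.5,"dx": 0,"dy": 0,"dz": 0,"turn": 0},{"fingers": 0.9,"dx": 0,"dy": 0,"dz": 0,"turn": 0},{"fingers": 0.9,"dx": 0,"dy": 0,"dz": 0,"turn": 0},{"fingers": 0.9,"dx": 0,"dy": 0,"dz": 0,"turn": 0}])

```text
clock: 28.92
position: [0.5953, 0.0411, 0.0895]
ee_rot: [0.011, 0.716, 0.698, 0.003]
contact_force: [0.1, 1.3, -2.1]
width: 0.0126
```

play_rows(series=[{"fingers": 0.9,"dx": -2,"dy": 0,"dz": 0,"turn": 0},{"fingers": 0.9,"dx": -2,"dy": 0,"dz": 0,"turn": 0},{"fingers": 0.9,"dx": -2,"dy": 0,"dz": 0,"turn": 0},{"fingers": 0.9,"dx": -2,"dy": 0,"dz": 0,"turn": 0},{"fingers": 0.9,"dx": -2,"dy": 0,"dz": 0,"turn": 0},{"fingers": 0.9,"dx": -2,"dy": 0,"dz": 0,"turn": 0},{"fingers": 0.9,"dx": -2,"dy": 0,"dz": 0,"turn": 0}])

```text
clock: 29.5
position: [0.5864, 0.0379, 0.0904]
ee_rot: [0.018, 0.716, 0.698, 0.006]
contact_force: [3.3, -4.6, -3.4]
width: 0.0126
```

play_rows(series=[{"fingers": 0.06,"dx": 0,"dy": 0,"dz": 0,"turn": 0},{"fingers": 0.06,"dx": 0,"dy": 0,"dz": 0,"turn": 0},{"fingers": 0.06,"dx": 0,"dy": 0,"dz": 12,"turn": 0},{"fingers": 0.06,"dx": 0,"dy": 0,"dz": 15,"turn": 0},{"fingers": 0.06,"dx": 3,"dy": 10,"dz": 8,"turn": 0},{"fingers": 0.06,"dx": 3,"dy": 30,"dz": 0,"turn": 0},{"fingers": 0.06,"dx": 3,"dy": 40,"dz": 0,"turn": 0},{"fingers": 0.06,"dx": 3,"dy": 40,"dz": 0,"turn": 0},{"fingers": 0.06,"dx": 2,"dy": 35,"dz": 0,"turn": 0},{"fingers": 0.06,"dx": 2,"dy": 17,"dz": 0,"turn": 0},{"fingers": 0.06,"dx": 0,"dy": 2,"dz": 0,"turn": 0},{"fingers": 0.06,"dx": 0,"dy": 0,"dz": 0,"turn": 0},{"fingers": 0.06,"dx": 0,"dy": 0,"dz": -8,"turn": 0},{"fingers": 0.06,"dx": 0,"dy": 0,"dz": -10,"turn": 0},{"fingers": 0.06,"dx": 0,"dy": 0,"dz": -5,"turn": 0},{"fingers": 0.06,"dx": 0,"dy": 0,"dz": 0,"turn": 0},{"fingers": 0.06,"dx": 0,"dy": 0,"dz": 0,"turn": 0}])

```text
clock: 30.92
position: [0.5902, 0.2261, 0.1015]
ee_rot: [0.007, 0.718, 0.696, 0.002]
contact_force: [0.0, 0.6, -0.1]
width: 0.0406
```

play_rows(series=[{"fingers": 0.06,"dx": 0,"dy": -2,"dz": -4,"turn": 0},{"fingers": 0.06,"dx": 0,"dy": 0,"dz": -4,"turn": 0},{"fingers": 0.06,"dx": 0,"dy": 0,"dz": -3,"turn": 0},{"fingers": 0.06,"dx": 0,"dy": 0,"dz": 0,"turn": 0},{"fingers": 0.5,"dx": 0,"dy": 0,"dz": 0,"turn": 0},{"fingers": 0.9,"dx": 0,"dy": 0,"dz": 0,"turn": 0},{"fingers": 0.9,"dx": 0,"dy": 0,"dz": 0,"turn": 0},{"fingers": 0.9,"dx": 0,"dy": 0,"dz": 0,"turn": 0}])

```text
clock: 31.58
position: [0.5907, 0.2213, 0.0894]
ee_rot: [0.007, 0.72, 0.694, 0.002]
contact_force: [0.5, 0.6, -1.6]
width: 0.0125
```

play_rows(series=[{"fingers": 0.9,"dx": -2,"dy": 0,"dz": 0,"turn": 0},{"fingers": 0.9,"dx": -2,"dy": 0,"dz": 0,"turn": 0},{"fingers": 0.9,"dx": -2,"dy": 0,"dz": 0,"turn": 0},{"fingers": 0.9,"dx": -2,"dy": 0,"dz": 0,"turn": 0},{"fingers": 0.9,"dx": -2,"dy": 0,"dz": 0,"turn": 0}])

```text
clock: 32.0
position: [0.583, 0.2214, 0.0894]
ee_rot: [0.009, 0.719, 0.695, 0.004]
contact_force: [2.1, 0.4, -3.0]
width: 0.0125
```

play_rows(series=[{"fingers": 0.06,"dx": 0,"dy": 0,"dz": 0,"turn": 0},{"fingers": 0.06,"dx": 0,"dy": 0,"dz": 0,"turn": 0},{"fingers": 0.06,"dx": 0,"dy": 0,"dz": 12,"turn": 0},{"fingers": 0.06,"dx": 0,"dy": 0,"dz": 15,"turn": 0},{"fingers": 0.06,"dx": 2,"dy": -10,"dz": 8,"turn": 0},{"fingers": 0.06,"dx": 2,"dy": -30,"dz": 0,"turn": 0},{"fingers": 0.06,"dx": 2,"dy": -40,"dz": 0,"turn": 0},{"fingers": 0.06,"dx": 2,"dy": -40,"dz": 0,"turn": 0},{"fingers": 0.06,"dx": 2,"dy": -35,"dz": 0,"turn": 0},{"fingers": 0.06,"dx": 2,"dy": -20,"dz": 0,"turn": 0},{"fingers": 0.06,"dx": 0,"dy": -5,"dz": 0,"turn": 0},{"fingers": 0.06,"dx": 0,"dy": 0,"dz": 0,"turn": 0},{"fingers": 0.06,"dx": 0,"dy": 0,"dz": -8,"turn": 0},{"fingers": 0.06,"dx": 0,"dy": 0,"dz": -10,"turn": 0},{"fingers": 0.06,"dx": 0,"dy": 0,"dz": -5,"turn": 0},{"fingers": 0.06,"dx": 0,"dy": 0,"dz": 0,"turn": 0},{"fingers": 0.06,"dx": 0,"dy": 0,"dz": 0,"turn": 0}])

```text
clock: 33.42
position: [0.5883, 0.0357, 0.1024]
ee_rot: [0.006, 0.717, 0.697, 0.002]
contact_force: [0.9, 0.2, -0.3]
width: 0.04
```

play_rows(series=[{"fingers": 0.06,"dx": 0,"dy": 2,"dz": -4,"turn": 0},{"fingers": 0.06,"dx": -1,"dy": 1,"dz": -5,"turn": 0},{"fingers": 0.06,"dx": -1,"dy": 0,"dz": -3,"turn": 0},{"fingers": 0.06,"dx": 0,"dy": 0,"dz": 0,"turn": 0},{"fingers": 0.5,"dx": 0,"dy": 0,"dz": 0,"turn": 0},{"fingers": 0.9,"dx": 0,"dy": 0,"dz": 0,"turn": 0},{"fingers": 0.9,"dx": 0,"dy": 0,"dz": 0,"turn": 0},{"fingers": 0.9,"dx": 0,"dy": 0,"dz": 0,"turn": 0}])

```text
clock: 34.08
position: [0.586, 0.0397, 0.0888]
ee_rot: [0.007, 0.715, 0.699, 0.001]
contact_force: [-0.1, 2.3, -1.9]
width: 0.0122
```

play_rows(series=[{"fingers": 0.9,"dx": -2,"dy": 0,"dz": 0,"turn": 0},{"fingers": 0.9,"dx": -2,"dy": 0,"dz": 0,"turn": 0},{"fingers": 0.9,"dx": -2,"dy": 0,"dz": 0,"turn": 0},{"fingers": 0.9,"dx": -2,"dy": 0,"dz": 0,"turn": 0},{"fingers": 0.9,"dx": -2,"dy": 0,"dz": 0,"turn": 0},{"fingers": 0.9,"dx": -2,"dy": 0,"dz": 0,"turn": 0},{"fingers": 0.9,"dx": -2,"dy": 0,"dz": 0,"turn": 0},{"fingers": 0.9,"dx": -2,"dy": 0,"dz": 0,"turn": 0}])

```text
clock: 34.75
position: [0.5756, 0.0357, 0.09]
ee_rot: [0.014, 0.716, 0.698, 0.004]
contact_force: [4.5, -3.9, -3.3]
width: 0.0118
```

play_rows(series=[{"fingers": 0.06,"dx": 0,"dy": 0,"dz": 0,"turn": 0},{"fingers": 0.06,"dx": 0,"dy": 0,"dz": 0,"turn": 0},{"fingers": 0.06,"dx": 0,"dy": 0,"dz": 12,"turn": 0},{"fingers": 0.06,"dx": 0,"dy": 0,"dz": 15,"turn": 0},{"fingers": 0.06,"dx": 3,"dy": 10,"dz": 8,"turn": 0},{"fingers": 0.06,"dx": 3,"dy": 30,"dz": 0,"turn": 0},{"fingers": 0.06,"dx": 3,"dy": 40,"dz": 0,"turn": 0},{"fingers": 0.06,"dx": 3,"dy": 40,"dz": 0,"turn": 0},{"fingers": 0.06,"dx": 2,"dy": 35,"dz": 0,"turn": 0},{"fingers": 0.06,"dx": 2,"dy": 17,"dz": 0,"turn": 0},{"fingers": 0.06,"dx": 0,"dy": 2,"dz": 0,"turn": 0},{"fingers": 0.06,"dx": 0,"dy": 0,"dz": 0,"turn": 0},{"fingers": 0.06,"dx": 0,"dy": 0,"dz": -8,"turn": 0},{"fingers": 0.06,"dx": 0,"dy": 0,"dz": -10,"turn": 0},{"fingers": 0.06,"dx": 0,"dy": 0,"dz": -5,"turn": 0},{"fingers": 0.06,"dx": 0,"dy": 0,"dz": 0,"turn": 0},{"fingers": 0.06,"dx": 0,"dy": 0,"dz": 0,"turn": 0}])

```text
clock: 36.17
position: [0.5796, 0.2245, 0.1013]
ee_rot: [0.003, 0.718, 0.696, 0.001]
contact_force: [-0.2, -0.3, 1.0]
width: 0.0402
```

play_rows(series=[{"fingers": 0.06,"dx": 2,"dy": -1,"dz": -4,"turn": 0},{"fingers": 0.06,"dx": 1,"dy": 0,"dz": -4,"turn": 0},{"fingers": 0.06,"dx": 0,"dy": 0,"dz": -3,"turn": 0},{"fingers": 0.06,"dx": 0,"dy": 0,"dz": 0,"turn": 0},{"fingers": 0.5,"dx": 0,"dy": 0,"dz": 0,"turn": 0},{"fingers": 0.9,"dx": 0,"dy": 0,"dz": 0,"turn": 0},{"fingers": 0.9,"dx": 0,"dy": 0,"dz": 0,"turn": 0},{"fingers": 0.9,"dx": 0,"dy": 0,"dz": 0,"turn": 0}])

```text
clock: 36.83
position: [0.5836, 0.2194, 0.0892]
ee_rot: [0.004, 0.719, 0.695, -0.001]
contact_force: [-0.6, 0.6, -2.4]
width: 0.0113
```

play_rows(series=[{"fingers": 0.9,"dx": -2,"dy": 0,"dz": 0,"turn": 0},{"fingers": 0.9,"dx": -2,"dy": 0,"dz": 0,"turn": 0},{"fingers": 0.9,"dx": -2,"dy": 0,"dz": 0,"turn": 0},{"fingers": 0.9,"dx": -2,"dy": 0,"dz": 0,"turn": 0},{"fingers": 0.9,"dx": -2,"dy": 0,"dz": 0,"turn": 0},{"fingers": 0.9,"dx": -2,"dy": 0,"dz": 0,"turn": 0},{"fingers": 0.9,"dx": -2,"dy": 0,"dz": 0,"turn": 0}])

```text
clock: 37.42
position: [0.5715, 0.2208, 0.0892]
ee_rot: [0.005, 0.719, 0.695, 0.003]
contact_force: [2.5, -0.7, -2.3]
width: 0.0111
```

play_rows(series=[{"fingers": 0.06,"dx": 0,"dy": 0,"dz": 0,"turn": 0},{"fingers": 0.06,"dx": 0,"dy": 0,"dz": 0,"turn": 0},{"fingers": 0.06,"dx": 0,"dy": 0,"dz": 12,"turn": 0},{"fingers": 0.06,"dx": 0,"dy": 0,"dz": 15,"turn": 0},{"fingers": 0.06,"dx": 2,"dy": -10,"dz": 8,"turn": 0},{"fingers": 0.06,"dx": 2,"dy": -30,"dz": 0,"turn": 0},{"fingers": 0.06,"dx": 2,"dy": -40,"dz": 0,"turn": 0},{"fingers": 0.06,"dx": 2,"dy": -40,"dz": 0,"turn": 0},{"fingers": 0.06,"dx": 2,"dy": -35,"dz": 0,"turn": 0},{"fingers": 0.06,"dx": 2,"dy": -20,"dz": 0,"turn": 0},{"fingers": 0.06,"dx": 0,"dy": -5,"dz": 0,"turn": 0},{"fingers": 0.06,"dx": 0,"dy": 0,"dz": 0,"turn": 0},{"fingers": 0.06,"dx": 0,"dy": 0,"dz": -8,"turn": 0},{"fingers": 0.06,"dx": 0,"dy": 0,"dz": -10,"turn": 0},{"fingers": 0.06,"dx": 0,"dy": 0,"dz": -5,"turn": 0},{"fingers": 0.06,"dx": 0,"dy": 0,"dz": 0,"turn": 0},{"fingers": 0.06,"dx": 0,"dy": 0,"dz": 0,"turn": 0}])

```text
clock: 38.83
position: [0.5766, 0.036, 0.1022]
ee_rot: [0.001, 0.717, 0.697, 0.001]
contact_force: [-0.8, 0.5, 0.5]
width: 0.0408
```

The grip width is shrinking (12.7 → 11.1 mm), so the pads may be slipping off-centre. I'll check by camera.

```bash
sed -i 's/a=t\["pixels"\]\[115:300,195:340\]/a=get_image("side")["pixels"][150:270,240:370]; a=cv2.resize(a,None,fx=2.8,fy=4)/' look.py; python3 look.py c4
```

```text
[0.5766 0.036  0.1022] [0.00117883 0.71734371 0.69671763 0.00107677]
wrist
[326.7 228.2] 47 [0.5458 0.0385 0.09  ]
[336.3 229.8] 30 [0.5465 0.0424 0.09  ]
[313.7 230.6] 49 [0.5466 0.0332 0.09  ]
[346.9 242.6] 125 [0.5522 0.0467 0.09  ]
[330.8 264.7] 555 [0.5619 0.0398 0.09  ]
top
[228.3 222.5] 48 [0.5545 0.2189 0.09  ]
[303.8 220.8] 44 [0.5542 0.0376 0.09  ]
```

View pics/c4.png

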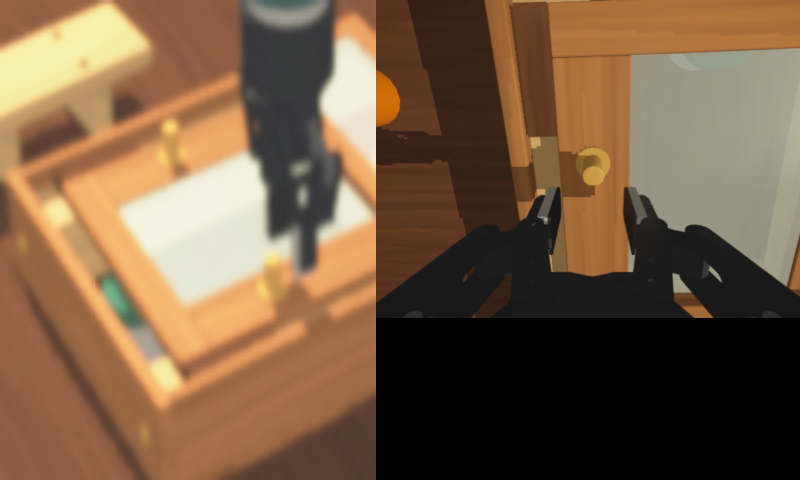

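The mosaic shows both studs already near x≈0.556: the pane moved farther per pull than the TCP readings said, so I was gripping the studs by the pad edge. No harm was done. I'll regrip with the corrected x.

play_rows(series=[{"fingers": 0.06,"dx": -8,"dy": 2,"dz": 0,"turn": 0},{"fingers": 0.06,"dx": -8,"dy": 1,"dz": -2,"turn": 0},{"fingers": 0.06,"dx": -3,"dy": 0,"dz": -5,"turn": 0},{"fingers": 0.06,"dx": 0,"dy": 0,"dz": -5,"turn": 0},{"fingers": 0.06,"dx": 0,"dy": 0,"dz": 0,"turn": 0},{"fingers": 0.5,"dx": 0,"dy": 0,"dz": 0,"turn": 0},{"fingers": 0.9,"dx": 0,"dy": 0,"dz": 0,"turn": 0},{"fingers": 0.9,"dx": 0,"dy": 0,"dz": 0,"turn": 0},{"fingers": 0.9,"dx": 0,"dy": 0,"dz": 0,"turn": 0}])

```text
clock: 39.73
position: [0.5558, 0.0388, 0.0909]
ee_rot: [0.003, 0.717, 0.697, 0.001]
contact_force: [-0.5, -0.3, -0.5]
width: 0.0126
```

play_rows(series=[{"fingers": 0.9,"dx": -2,"dy": 0,"dz": 0,"turn": 0},{"fingers": 0.9,"dx": -2,"dy": 0,"dz": 0,"turn": 0},{"fingers": 0.9,"dx": -2,"dy": 0,"dz": 0,"turn": 0}])

```text
clock: 39.98
position: [0.553, 0.038, 0.0909]
ee_rot: [0.005, 0.717, 0.697, 0.003]
contact_force: [2.2, -2.0, -2.9]
width: 0.0125
```

play_rows(series=[{"fingers": 0.06,"dx": 0,"dy": 0,"dz": 0,"turn": 0},{"fingers": 0.06,"dx": 0,"dy": 0,"dz": 0,"turn": 0}])

```text
clock: 40.15
position: [0.552, 0.0383, 0.0909]
ee_rot: [0.004, 0.717, 0.697, 0.003]
contact_force: [-0.5, -0.1, 0.2]
width: 0.0356
```

play_rows(series=[{"fingers": 0.06,"dx": 0,"dy": 0,"dz": 12,"turn": 0},{"fingers": 0.06,"dx": 0,"dy": 0,"dz": 15,"turn": 0},{"fingers": 0.06,"dx": 3,"dy": 10,"dz": 8,"turn": 0},{"fingers": 0.06,"dx": 3,"dy": 30,"dz": 0,"turn": 0},{"fingers": 0.06,"dx": 3,"dy": 40,"dz": 0,"turn": 0},{"fingers": 0.06,"dx": 3,"dy": 40,"dz": 0,"turn": 0},{"fingers": 0.06,"dx": 2,"dy": 35,"dz": 0,"turn": 0},{"fingers": 0.06,"dx": 2,"dy": 17,"dz": 0,"turn": 0},{"fingers": 0.06,"dx": 0,"dy": 2,"dz": 0,"turn": 0},{"fingers": 0.06,"dx": 0,"dy": 0,"dz": 0,"turn": 0},{"fingers": 0.06,"dx": 0,"dy": 0,"dz": 0,"turn": 0}])

```text
clock: 41.07
position: [0.5643, 0.2268, 0.1286]
ee_rot: [0.0, 0.718, 0.696, 0.004]
contact_force: [-0.4, 0.2, -0.1]
width: 0.0402
```

```bash
python3 look.py c5
```

```text
[0.5643 0.2268 0.1286] [1.48455945e-04 7.18380342e-01 6.95640662e-01 3.70562096e-03]
wrist
[315.7 234.6] 44 [0.5448 0.224  0.09  ]
[303.7 236.6] 41 [0.5456 0.2181 0.09  ]
[323.3 236.2] 29 [0.5457 0.2276 0.09  ]
[335.4 250.1] 28 [0.5531 0.2333 0.09  ]
[325.7 264.4] 72 [0.5605 0.2283 0.09  ]
top
[227.8 224.3] 29 [0.55 0.22 0.09]
```

play_rows(series=[{"fingers": 0.06,"dx": -4,"dy": 0,"dz": -8,"turn": 0},{"fingers": 0.06,"dx": -4,"dy": 0,"dz": -10,"turn": 0},{"fingers": 0.06,"dx": -1,"dy": 0,"dz": -10,"turn": 0},{"fingers": 0.06,"dx": 0,"dy": 0,"dz": -7,"turn": 0},{"fingers": 0.06,"dx": 0,"dy": 0,"dz": -2,"turn": 0},{"fingers": 0.06,"dx": 0,"dy": 0,"dz": 0,"turn": 0},{"fingers": 0.06,"dx": 0,"dy": 0,"dz": 0,"turn": 0}])

```text
clock: 41.8
position: [0.5543, 0.2192, 0.088]
ee_rot: [0.0, 0.722, 0.692, 0.002]
contact_force: [-0.1, 0.2, -0.2]
width: 0.04
```

play_rows(series=[{"fingers": 0.5,"dx": 0,"dy": 2,"dz": 0,"turn": 0},{"fingers": 0.9,"dx": 0,"dy": 0,"dz": 0,"turn": 0},{"fingers": 0.9,"dx": 0,"dy": 0,"dz": 0,"turn": 0},{"fingers": 0.9,"dx": 0,"dy": 0,"dz": 0,"turn": 0}])

```text
clock: 42.13
position: [0.555, 0.2215, 0.0884]
ee_rot: [0.0, 0.722, 0.692, 0.003]
contact_force: [0.1, -1.1, -2.4]
width: 0.0129
```

play_rows(series=[{"fingers": 0.9,"dx": -2,"dy": 0,"dz": 0,"turn": 0},{"fingers": 0.9,"dx": -2,"dy": 0,"dz": 0,"turn": 0},{"fingers": 0.9,"dx": -2,"dy": 0,"dz": 0,"turn": 0},{"fingers": 0.9,"dx": -2,"dy": 0,"dz": 0,"turn": 0},{"fingers": 0.9,"dx": -2,"dy": 0,"dz": 0,"turn": 0},{"fingers": 0.9,"dx": -2,"dy": 0,"dz": 0,"turn": 0}])

```text
clock: 42.63
position: [0.5445, 0.2215, 0.0884]
ee_rot: [0.002, 0.721, 0.693, 0.004]
contact_force: [1.9, 0.1, -2.2]
width: 0.0127
```

play_rows(series=[{"fingers": 0.06,"dx": 0,"dy": 0,"dz": 0,"turn": 0},{"fingers": 0.06,"dx": 0,"dy": 0,"dz": 0,"turn": 0},{"fingers": 0.06,"dx": 0,"dy": 0,"dz": 12,"turn": 0},{"fingers": 0.06,"dx": 0,"dy": 0,"dz": 15,"turn": 0},{"fingers": 0.06,"dx": 2,"dy": -10,"dz": 8,"turn": 0},{"fingers": 0.06,"dx": 2,"dy": -30,"dz": 0,"turn": 0},{"fingers": 0.06,"dx": 2,"dy": -40,"dz": 0,"turn": 0},{"fingers": 0.06,"dx": 2,"dy": -40,"dz": 0,"turn": 0},{"fingers": 0.06,"dx": 2,"dy": -35,"dz": 0,"turn": 0},{"fingers": 0.06,"dx": 2,"dy": -20,"dz": 0,"turn": 0},{"fingers": 0.06,"dx": 0,"dy": -5,"dz": 0,"turn": 0},{"fingers": 0.06,"dx": 0,"dy": 0,"dz": 0,"turn": 0},{"fingers": 0.06,"dx": 0,"dy": 0,"dz": -6,"turn": 0},{"fingers": 0.06,"dx": 0,"dy": 0,"dz": 0,"turn": 0}])

```text
clock: 43.8
position: [0.5537, 0.0325, 0.1226]
ee_rot: [0.002, 0.721, 0.693, 0.005]
contact_force: [-0.3, 0.4, -0.1]
width: 0.0396
```

```bash
python3 look.py c6
```

```text
[0.5537 0.0325 0.1226] [0.00241617 0.72112485 0.69278062 0.00530291]
wrist
[345.6 261.7] 362 [0.5466 0.0436 0.09  ]
[322.1 243.1] 8 [0.5367 0.0328 0.09  ]
[319.4 271.1] 8 [0.551  0.0308 0.09  ]
top
[228.  227.1] 48 [0.5432 0.2195 0.09  ]
```

play_rows(series=[{"fingers": 0.06,"dx": -1,"dy": 4,"dz": -8,"turn": 0},{"fingers": 0.06,"dx": -2,"dy": 2,"dz": -10,"turn": 0},{"fingers": 0.06,"dx": 0,"dy": 0,"dz": -8,"turn": 0},{"fingers": 0.06,"dx": 0,"dy": 0,"dz": -4,"turn": 0},{"fingers": 0.06,"dx": 0,"dy": 0,"dz": 0,"turn": 0},{"fingers": 0.06,"dx": 0,"dy": 0,"dz": 0,"turn": 0}])

```text
clock: 44.45
position: [0.5509, 0.0445, 0.0905]
ee_rot: [0.002, 0.718, 0.696, 0.006]
contact_force: [0.2, -0.0, -0.2]
width: 0.0398
```

play_rows(series=[{"fingers": 0.06,"dx": -1,"dy": -5,"dz": 0,"turn": 0},{"fingers": 0.5,"dx": 0,"dy": 0,"dz": 0,"turn": 0},{"fingers": 0.9,"dx": 0,"dy": 0,"dz": 0,"turn": 0},{"fingers": 0.9,"dx": 0,"dy": 0,"dz": 0,"turn": 0},{"fingers": 0.9,"dx": 0,"dy": 0,"dz": 0,"turn": 0}])

```text
clock: 44.87
position: [0.5503, 0.0386, 0.0909]
ee_rot: [0.003, 0.718, 0.696, 0.006]
contact_force: [1.1, 0.7, -2.7]
width: 0.0126
```

play_rows(series=[{"fingers": 0.9,"dx": -2,"dy": 0,"dz": 0,"turn": 0},{"fingers": 0.9,"dx": -2,"dy": 0,"dz": 0,"turn": 0},{"fingers": 0.9,"dx": -2,"dy": 0,"dz": 0,"turn": 0},{"fingers": 0.9,"dx": -2,"dy": 0,"dz": 0,"turn": 0},{"fingers": 0.9,"dx": -2,"dy": 0,"dz": 0,"turn": 0},{"fingers": 0.9,"dx": -2,"dy": 0,"dz": 0,"turn": 0},{"fingers": 0.9,"dx": -2,"dy": 0,"dz": 0,"turn": 0}])

```text
clock: 45.45
position: [0.5399, 0.0366, 0.0914]
ee_rot: [0.008, 0.719, 0.695, 0.009]
contact_force: [3.4, -2.6, -3.1]
width: 0.0126
```

play_rows(series=[{"fingers": 0.06,"dx": 0,"dy": 0,"dz": 0,"turn": 0},{"fingers": 0.06,"dx": 0,"dy": 0,"dz": 0,"turn": 0},{"fingers": 0.06,"dx": 0,"dy": 0,"dz": 12,"turn": 0},{"fingers": 0.06,"dx": 0,"dy": 0,"dz": 15,"turn": 0},{"fingers": 0.06,"dx": 2,"dy": 10,"dz": 8,"turn": 0},{"fingers": 0.06,"dx": 3,"dy": 30,"dz": 0,"turn": 0},{"fingers": 0.06,"dx": 3,"dy": 40,"dz": 0,"turn": 0},{"fingers": 0.06,"dx": 3,"dy": 40,"dz": 0,"turn": 0},{"fingers": 0.06,"dx": 2,"dy": 35,"dz": 0,"turn": 0},{"fingers": 0.06,"dx": 2,"dy": 15,"dz": 0,"turn": 0},{"fingers": 0.06,"dx": 0,"dy": 2,"dz": 0,"turn": 0},{"fingers": 0.06,"dx": 0,"dy": 0,"dz": 0,"turn": 0},{"fingers": 0.06,"dx": 0,"dy": 0,"dz": -8,"turn": 0},{"fingers": 0.06,"dx": 0,"dy": 0,"dz": -10,"turn": 0},{"fingers": 0.06,"dx": 0,"dy": 0,"dz": -5,"turn": 0},{"fingers": 0.06,"dx": 0,"dy": 0,"dz": 0,"turn": 0},{"fingers": 0.06,"dx": 0,"dy": 0,"dz": 0,"turn": 0}])

```text
clock: 46.87
position: [0.5444, 0.2196, 0.1035]
ee_rot: [-0.001, 0.721, 0.693, 0.005]
contact_force: [-0.1, -0.1, 0.4]
width: 0.0404
```

play_rows(series=[{"fingers": 0.06,"dx": 0,"dy": 2,"dz": -5,"turn": 0},{"fingers": 0.06,"dx": 0,"dy": 1,"dz": -5,"turn": 0},{"fingers": 0.06,"dx": 0,"dy": 0,"dz": -3,"turn": 0},{"fingers": 0.06,"dx": 0,"dy": 0,"dz": 0,"turn": 0},{"fingers": 0.5,"dx": 0,"dy": 0,"dz": 0,"turn": 0},{"fingers": 0.9,"dx": 0,"dy": 0,"dz": 0,"turn": 0},{"fingers": 0.9,"dx": 0,"dy": 0,"dz": 0,"turn": 0},{"fingers": 0.9,"dx": 0,"dy": 0,"dz": 0,"turn": 0}])

```text
clock: 47.53
position: [0.5447, 0.2203, 0.0889]
ee_rot: [-0.001, 0.722, 0.692, 0.004]
contact_force: [1.0, 0.2, -2.0]
width: 0.0132
```

play_rows(series=[{"fingers": 0.9,"dx": -2,"dy": 0,"dz": 0,"turn": 0},{"fingers": 0.9,"dx": -2,"dy": 0,"dz": 0,"turn": 0},{"fingers": 0.9,"dx": -2,"dy": 0,"dz": 0,"turn": 0},{"fingers": 0.9,"dx": -2,"dy": 0,"dz": 0,"turn": 0},{"fingers": 0.9,"dx": -2,"dy": 0,"dz": 0,"turn": 0},{"fingers": 0.9,"dx": -2,"dy": 0,"dz": 0,"turn": 0},{"fingers": 0.9,"dx": -2,"dy": 0,"dz": 0,"turn": 0}])

```text
clock: 48.12
position: [0.5324, 0.2208, 0.0889]
ee_rot: [0.001, 0.721, 0.693, 0.007]
contact_force: [1.9, 0.7, -3.8]
width: 0.0125
```

play_rows(series=[{"fingers": 0.06,"dx": 0,"dy": 0,"dz": 0,"turn": 0},{"fingers": 0.06,"dx": 0,"dy": 0,"dz": 0,"turn": 0},{"fingers": 0.06,"dx": 0,"dy": 0,"dz": 12,"turn": 0},{"fingers": 0.06,"dx": 0,"dy": 0,"dz": 15,"turn": 0},{"fingers": 0.06,"dx": 2,"dy": -10,"dz": 8,"turn": 0},{"fingers": 0.06,"dx": 2,"dy": -30,"dz": 0,"turn": 0},{"fingers": 0.06,"dx": 2,"dy": -40,"dz": 0,"turn": 0},{"fingers": 0.06,"dx": 3,"dy": -40,"dz": 0,"turn": 0},{"fingers": 0.06,"dx": 3,"dy": -35,"dz": 0,"turn": 0},{"fingers": 0.06,"dx": 2,"dy": -18,"dz": 0,"turn": 0},{"fingers": 0.06,"dx": 0,"dy": -3,"dz": 0,"turn": 0},{"fingers": 0.06,"dx": 0,"dy": 0,"dz": 0,"turn": 0},{"fingers": 0.06,"dx": 0,"dy": 0,"dz": -8,"turn": 0},{"fingers": 0.06,"dx": 0,"dy": 0,"dz": -10,"turn": 0},{"fingers": 0.06,"dx": 0,"dy": 0,"dz": -5,"turn": 0},{"fingers": 0.06,"dx": 0,"dy": 0,"dz": 0,"turn": 0},{"fingers": 0.06,"dx": 0,"dy": 0,"dz": 0,"turn": 0}])

```text
clock: 49.53
position: [0.5405, 0.0388, 0.1023]
ee_rot: [-0.001, 0.72, 0.694, 0.005]
contact_force: [0.8, -0.4, -0.3]
width: 0.0401
```

play_rows(series=[{"fingers": 0.06,"dx": -1,"dy": 0,"dz": -5,"turn": 0},{"fingers": 0.06,"dx": 0,"dy": 0,"dz": -5,"turn": 0},{"fingers": 0.06,"dx": 0,"dy": 0,"dz": -2,"turn": 0},{"fingers": 0.06,"dx": 0,"dy": 0,"dz": 0,"turn": 0},{"fingers": 0.5,"dx": 0,"dy": 0,"dz": 0,"turn": 0},{"fingers": 0.9,"dx": 0,"dy": 0,"dz": 0,"turn": 0},{"fingers": 0.9,"dx": 0,"dy": 0,"dz": 0,"turn": 0},{"fingers": 0.9,"dx": 0,"dy": 0,"dz": 0,"turn": 0}])

```text
clock: 50.2
position: [0.5392, 0.0395, 0.0887]
ee_rot: [-0.001, 0.718, 0.696, 0.004]
contact_force: [0.8, 1.9, -2.7]
width: 0.0123
```

play_rows(series=[{"fingers": 0.9,"dx": -2,"dy": 0,"dz": 0,"turn": 0},{"fingers": 0.9,"dx": -2,"dy": 0,"dz": 0,"turn": 0},{"fingers": 0.9,"dx": -2,"dy": 0,"dz": 0,"turn": 0},{"fingers": 0.9,"dx": -2,"dy": 0,"dz": 0,"turn": 0},{"fingers": 0.9,"dx": -2,"dy": 0,"dz": 0,"turn": 0},{"fingers": 0.9,"dx": -2,"dy": 0,"dz": 0,"turn": 0}])

```text
clock: 50.7
position: [0.5384, 0.0393, 0.0894]
ee_rot: [0.008, 0.719, 0.695, 0.013]
contact_force: [5.2, -0.1, -5.6]
width: 0.0126
```

play_rows(series=[{"fingers": 0.9,"dx": -2,"dy": 0,"dz": 0,"turn": 0},{"fingers": 0.9,"dx": -2,"dy": 0,"dz": 0,"turn": 0},{"fingers": 0.9,"dx": -2,"dy": 0,"dz": 0,"turn": 0}])

```text
clock: 50.95
position: [0.5383, 0.0393, 0.09]
ee_rot: [0.012, 0.719, 0.695, 0.018]
contact_force: [5.4, 0.5, -5.4]
width: 0.0124
```

Right end stopped at 0.538 with about 5 N. I'll look to see whether it is home or bound.

```bash
python3 - <<'E'
from h import *
s=get_state(); p=get_image("wrist"); q=get_image("side"); t=get_image("top"); print(s["contact_force"])
a=cv2.resize(p["pixels"],(400,300)); b=cv2.resize(q["pixels"][150:270,240:370],(400,300),interpolation=3); c=cv2.resize(t["pixels"][190:295,195:340],(400,300),interpolation=3)
m=np.zeros((600,800,3),np.uint8); m[:300,:400]=a; m[:300,400:]=b; m[300:,:400]=c
d=cv2.resize(p["pixels"][0:160,120:500],(400,168)); m[300:468,400:]=d
cv2.imwrite("pics/d1.png",m[:,:,::-1])
E
```

```text
[ 5.44197128  0.52010164 -5.39737608]
```

View pics/d1.png

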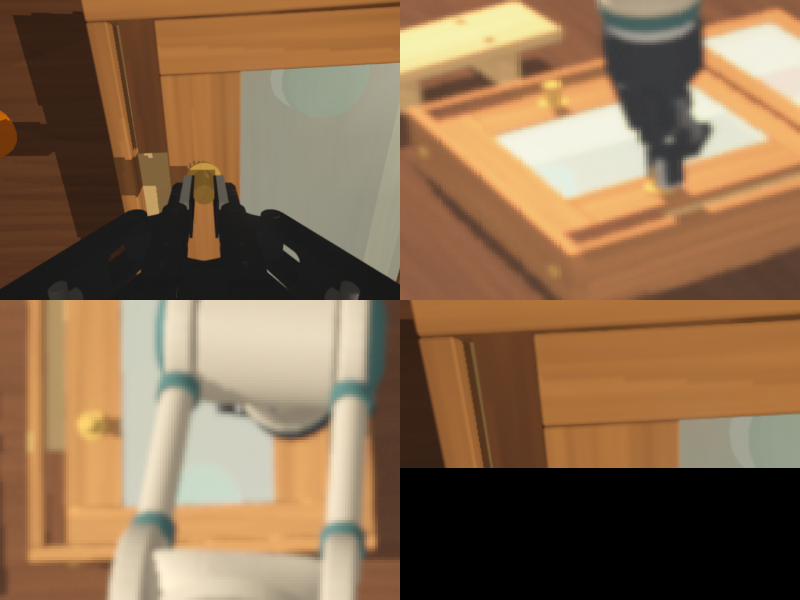

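play_rows(series=[{"fingers": 0.06,"dx": 0,"dy": 0,"dz": 0,"turn": 0},{"fingers": 0.06,"dx": 0,"dy": 0,"dz": 0,"turn": 0},{"fingers": 0.06,"dx": 0,"dy": 0,"dz": 15,"turn": 0},{"fingers": 0.06,"dx": 0,"dy": 0,"dz": 20,"turn": 0},{"fingers": 0.06,"dx": 0,"dy": 25,"dz": 25,"turn": 0},{"fingers": 0.06,"dx": 0,"dy": 35,"dz": 25,"turn": 0},{"fingers": 0.06,"dx": 0,"dy": 25,"dz": 20,"turn": 0},{"fingers": 0.06,"dx": 0,"dy": 0,"dz": 0,"turn": 0},{"fingers": 0.06,"dx": 0,"dy": 0,"dz": 0,"turn": 0}])

```text
clock: 51.85
position: [0.5306, 0.128, 0.1992]
ee_rot: [0.006, 0.721, 0.693, 0.015]
contact_force: [0.0, -0.3, -0.0]
width: 0.0402
```

```bash
python3 look.py c7; python3 - <<'E'
from h import *
s=get_state(); p=get_image("wrist"); im=cv2.resize(p["pixels"][60:420,40:600],(784,504),interpolation=3); cv2.imwrite("pics/d2.png",im[:,:,::-1])
E
```

```text
[0.5306 0.128  0.1992] [0.00618071 0.72053698 0.69322943 0.01487348]
wrist
[473.3 224.2] 26 [0.534  0.2313 0.09  ]
[199.1 239.6] 31 [0.5371 0.0433 0.09  ]
top
[303.  230.8] 51 [0.5302 0.0399 0.09  ]
[226.8 233.3] 43 [0.5284 0.2223 0.09  ]
```

View pics/d2.png

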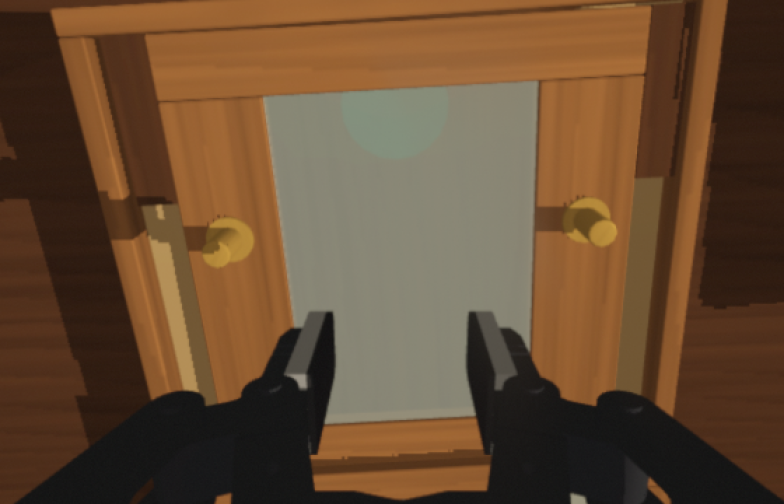

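The pane is parallel to the board (slopes -0.058 and -0.059), but a thin gap seems visible along the front. I'll measure it.

```bash
python3 - <<'E'
from h import *
s=get_state(); p=get_image("wrist"); im=p["pixels"].astype(int)
for u in (165,200,250,300,350,400,450,480,495):
    print(u,[int(im[r,u].sum()//3) for r in range(50,96)][:46])
for uv in ((165,80),(480,62)): print([at_z(p,(uv[0],uv[1]+d),.072,s)[0].round(4)[:2] for d in(0,5)])
E
```

```text
165 [50, 49, 49, 48, 48, 47, 48, 49, 52, 53, 57, 77, 92, 102, 105, 105, 105, 105, 105, 106, 105, 104, 103, 103, 102, 102, 101, 100, 99, 99, 96, 86, 72, 71, 87, 96, 101, 100, 100, 100, 100, 98, 98, 98, 98, 97]
200 [55, 55, 54, 52, 53, 53, 53, 55, 61, 78, 93, 100, 103, 103, 103, 103, 103, 103, 102, 102, 102, 102, 102, 101, 102, 101, 102, 100, 97, 87, 68, 69, 88, 96, 101, 100, 100, 100, 100, 100, 99, 99, 99, 99, 99, 99]
250 [50, 51, 50, 50, 49, 52, 70, 93, 101, 104, 104, 104, 105, 105, 106, 105, 105, 106, 105, 106, 107, 107, 107, 107, 106, 99, 91, 61, 57, 78, 97, 104, 104, 102, 102, 101, 101, 102, 101, 101, 101, 101, 101, 102, 102, 104]
300 [53, 53, 58, 74, 91, 101, 104, 103, 104, 103, 103, 104, 105, 105, 106, 106, 106, 106, 107, 108, 107, 105, 99, 89, 65, 61, 76, 96, 103, 103, 103, 102, 101, 101, 100, 100, 101, 101, 102, 103, 105, 105, 106, 107, 107, 107]
350 [85, 93, 99, 101, 101, 101, 102, 103, 103, 104, 105, 106, 105, 106, 106, 105, 106, 106, 103, 94, 81, 65, 60, 71, 94, 102, 103, 102, 101, 99, 98, 97, 98, 99, 101, 102, 104, 105, 105, 105, 106, 106, 107, 107, 107, 107]
400 [100, 101
[... 259 characters left out ...]
 103, 103, 100, 93, 78, 56, 51, 54, 73, 94, 102, 105, 104, 101, 99, 97, 97, 97, 99, 100, 101, 101, 101, 101, 100, 99, 100, 101, 103, 104, 104, 104, 102, 100, 99, 99, 99]
480 [104, 104, 103, 102, 102, 102, 101, 101, 101, 99, 90, 72, 61, 93, 115, 107, 97, 102, 105, 105, 101, 99, 98, 98, 99, 98, 101, 101, 101, 101, 99, 98, 97, 99, 100, 102, 103, 104, 102, 102, 101, 99, 99, 99, 100, 99]
495 [103, 103, 102, 102, 101, 100, 101, 101, 97, 89, 67, 56, 66, 81, 86, 94, 101, 105, 104, 102, 99, 98, 98, 99, 99, 100, 101, 102, 100, 99, 98, 98, 98, 100, 101, 102, 103, 104, 102, 101, 99, 99, 99, 100, 99, 98]
[array([0.4334, 0.0307]), array([0.4363, 0.0301])]
[array([0.431 , 0.2307]), array([0.4339, 0.231 ])]
```

Gap is about 1.5 mm at the right end and 3 mm at the left, with lit ledge showing. I'll draw the left end, then the right, gently to the stop.

play_rows(series=[{"fingers": 0.06,"dx": 1,"dy": 25,"dz": -10,"turn": 0},{"fingers": 0.06,"dx": 1,"dy": 35,"dz": -20,"turn": 0},{"fingers": 0.06,"dx": 1,"dy": 25,"dz": -25,"turn": 0},{"fingers": 0.06,"dx": 0,"dy": 5,"dz": -15,"turn": 0},{"fingers": 0.06,"dx": 0,"dy": 0,"dz": 0,"turn": 0},{"fingers": 0.06,"dx": 0,"dy": 0,"dz": 0,"turn": 0}])

```text
clock: 52.6
position: [0.5328, 0.2122, 0.1204]
ee_rot: [0.005, 0.725, 0.688, 0.01]
contact_force: [0.8, -0.3, 0.5]
width: 0.04
```

play_rows(series=[{"fingers": 0.06,"dx": -1,"dy": 6,"dz": -8,"turn": 0},{"fingers": 0.06,"dx": -1,"dy": 5,"dz": -10,"turn": 0},{"fingers": 0.06,"dx": 0,"dy": 2,"dz": -8,"turn": 0},{"fingers": 0.06,"dx": 0,"dy": 0,"dz": -3,"turn": 0},{"fingers": 0.06,"dx": 0,"dy": 0,"dz": 0,"turn": 0},{"fingers": 0.06,"dx": 0,"dy": 0,"dz": 0,"turn": 0}])

```text
clock: 53.1
position: [0.532, 0.2226, 0.0902]
ee_rot: [0.006, 0.727, 0.686, 0.01]
contact_force: [-0.3, -0.9, 0.3]
width: 0.0402
```

play_rows(series=[{"fingers": 0.5,"dx": 0,"dy": 0,"dz": 0,"turn": 0},{"fingers": 0.9,"dx": 0,"dy": 0,"dz": 0,"turn": 0},{"fingers": 0.9,"dx": 0,"dy": 0,"dz": 0,"turn": 0},{"fingers": 0.9,"dx": 0,"dy": 0,"dz": 0,"turn": 0}])

```text
clock: 53.43
position: [0.5325, 0.2225, 0.0911]
ee_rot: [0.006, 0.727, 0.686, 0.011]
contact_force: [0.6, 1.1, -3.3]
width: 0.0124
```

play_rows(series=[{"fingers": 0.9,"dx": -2,"dy": 0,"dz": 0,"turn": 0},{"fingers": 0.9,"dx": -2,"dy": 0,"dz": 0,"turn": 0},{"fingers": 0.9,"dx": -2,"dy": 0,"dz": 0,"turn": 0},{"fingers": 0.9,"dx": -2,"dy": 0,"dz": 0,"turn": 0}])

```text
clock: 53.77
position: [0.5307, 0.2223, 0.0914]
ee_rot: [0.011, 0.727, 0.686, 0.016]
contact_force: [5.6, -0.6, -6.3]
width: 0.0124
```

play_rows(series=[{"fingers": 0.9,"dx": -3,"dy": 0,"dz": 0,"turn": 0},{"fingers": 0.9,"dx": -3,"dy": 0,"dz": 0,"turn": 0}])

```text
clock: 53.93
position: [0.5306, 0.2224, 0.0922]
ee_rot: [0.015, 0.726, 0.687, 0.021]
contact_force: [7.1, 0.1, -5.6]
width: 0.0123
```

The left end moved about 2 mm and stopped at 7 N. Now the right.

play_rows(series=[{"fingers": 0.06,"dx": 0,"dy": 0,"dz": 0,"turn": 0},{"fingers": 0.06,"dx": 0,"dy": 0,"dz": 0,"turn": 0},{"fingers": 0.06,"dx": 0,"dy": 0,"dz": 12,"turn": 0},{"fingers": 0.06,"dx": 0,"dy": 0,"dz": 15,"turn": 0},{"fingers": 0.06,"dx": 2,"dy": -10,"dz": 8,"turn": 0},{"fingers": 0.06,"dx": 2,"dy": -30,"dz": 0,"turn": 0},{"fingers": 0.06,"dx": 2,"dy": -40,"dz": 0,"turn": 0},{"fingers": 0.06,"dx": 2,"dy": -40,"dz": 0,"turn": 0},{"fingers": 0.06,"dx": 2,"dy": -35,"dz": 0,"turn": 0},{"fingers": 0.06,"dx": 2,"dy": -19,"dz": 0,"turn": 0},{"fingers": 0.06,"dx": 0,"dy": -4,"dz": 0,"turn": 0},{"fingers": 0.06,"dx": 0,"dy": 0,"dz": 0,"turn": 0},{"fingers": 0.06,"dx": 0,"dy": 0,"dz": -8,"turn": 0},{"fingers": 0.06,"dx": 0,"dy": 0,"dz": -10,"turn": 0},{"fingers": 0.06,"dx": 0,"dy": 0,"dz": -5,"turn": 0},{"fingers": 0.06,"dx": 0,"dy": 0,"dz": 0,"turn": 0},{"fingers": 0.06,"dx": 0,"dy": 0,"dz": 0,"turn": 0}])

```text
clock: 55.35
position: [0.5367, 0.0381, 0.1056]
ee_rot: [0.013, 0.724, 0.689, 0.019]
contact_force: [-0.8, -0.7, 0.3]
width: 0.0399
```

play_rows(series=[{"fingers": 0.06,"dx": -1,"dy": 0,"dz": -6,"turn": 0},{"fingers": 0.06,"dx": -1,"dy": 0,"dz": -6,"turn": 0},{"fingers": 0.06,"dx": 0,"dy": 0,"dz": -3,"turn": 0},{"fingers": 0.06,"dx": 0,"dy": 0,"dz": 0,"turn": 0},{"fingers": 0.5,"dx": 0,"dy": 0,"dz": 0,"turn": 0},{"fingers": 0.9,"dx": 0,"dy": 0,"dz": 0,"turn": 0},{"fingers": 0.9,"dx": 0,"dy": 0,"dz": 0,"turn": 0},{"fingers": 0.9,"dx": 0,"dy": 0,"dz": 0,"turn": 0}])

```text
clock: 56.02
position: [0.534, 0.0398, 0.0884]
ee_rot: [0.013, 0.722, 0.691, 0.018]
contact_force: [-0.8, 0.8, -1.7]
width: 0.0125
```

play_rows(series=[{"fingers": 0.9,"dx": -2,"dy": 0,"dz": 0,"turn": 0},{"fingers": 0.9,"dx": -3,"dy": 0,"dz": 0,"turn": 0},{"fingers": 0.9,"dx": -3,"dy": 0,"dz": 0,"turn": 0},{"fingers": 0.9,"dx": -3,"dy": 0,"dz": 0,"turn": 0},{"fingers": 0.9,"dx": -3,"dy": 0,"dz": 0,"turn": 0}])

```text
clock: 56.43
position: [0.5332, 0.0399, 0.0901]
ee_rot: [0.022, 0.723, 0.69, 0.029]
contact_force: [8.1, 0.4, -11.4]
width: 0.0123
```

play_rows(series=[{"fingers": 0.06,"dx": 0,"dy": 0,"dz": 0,"turn": 0},{"fingers": 0.06,"dx": 0,"dy": 0,"dz": 0,"turn": 0},{"fingers": 0.06,"dx": 0,"dy": 0,"dz": 15,"turn": 0},{"fingers": 0.06,"dx": 0,"dy": 0,"dz": 20,"turn": 0},{"fingers": 0.06,"dx": 0,"dy": 25,"dz": 25,"turn": 0},{"fingers": 0.06,"dx": 0,"dy": 35,"dz": 25,"turn": 0},{"fingers": 0.06,"dx": 0,"dy": 25,"dz": 20,"turn": 0},{"fingers": 0.06,"dx": 0,"dy": 0,"dz": 0,"turn": 0},{"fingers": 0.06,"dx": 0,"dy": 0,"dz": 0,"turn": 0}])

```text
clock: 57.18
position: [0.5283, 0.1275, 0.2]
ee_rot: [0.019, 0.725, 0.688, 0.027]
contact_force: [-0.5, -0.5, -1.1]
width: 0.0408
```

```bash
python3 look.py c8; python3 - <<'E'
from h import *
s=get_state(); p=get_image("wrist"); im=p["pixels"]
m=np.zeros((440,800,3),np.uint8); g=im[20:120,120:320]; m[:200,:]=cv2.resize(im[20:120,110:510],(800,200),interpolation=3)
t=get_image("top")["pixels"]; m[200:440,:400]=cv2.resize(t[215:325,380:510],(400,240)); m[200:440,400:]=cv2.resize(t[190:295,195:340],(400,240))
cv2.imwrite("pics/d3.png",m[:,:,::-1])
im=im.astype(int)
for u in range(150,520,30): 
    print(u,[int(im[r,u].sum()//3) for r in range(45,100)])
E
```

```text
[0.5283 0.1275 0.2   ] [0.01858431 0.72468592 0.68828709 0.02730969]
wrist
[470.3 213.2] 10 [0.5292 0.2284 0.09  ]
[473.1 221.1] 10 [0.535  0.2308 0.09  ]
[202.3 238.8] 25 [0.5375 0.0445 0.09  ]
top
[302.8 230.6] 50 [0.5306 0.0403 0.09  ]
[226.8 234.1] 44 [0.5264 0.2221 0.09  ]
150 [49, 50, 49, 48, 47, 49, 51, 52, 52, 54, 54, 54, 55, 56, 57, 77, 92, 103, 105, 106, 105, 105, 105, 105, 105, 104, 104, 103, 102, 101, 101, 100, 101, 100, 97, 90, 75, 71, 86, 96, 99, 99, 99, 99, 98, 98, 97, 96, 96, 97, 96, 97, 97, 98, 100]
180 [52, 49, 50, 50, 48, 50, 49, 53, 54, 55, 56, 54, 52, 78, 95, 103, 105, 106, 105, 105, 105, 106, 104, 105, 105, 103, 102, 103, 102, 102, 102, 102, 98, 90, 75, 74, 92, 99, 101, 101, 100, 101, 101, 99, 99, 98, 98, 97, 98, 98, 98, 98, 100, 101, 101]
210 [56, 55, 55, 54, 55, 55, 56, 57, 58, 53, 57, 77, 95, 100, 103, 104, 103, 102, 103, 102, 102, 102, 102, 102, 102, 103, 102, 103, 102, 101, 98, 88, 70, 76, 93, 99, 101, 101, 100, 101, 100, 100, 99, 100, 99, 99, 100, 99, 98, 100, 102, 102, 101, 101, 101]
240 [51, 52, 51, 50, 51, 53, 52, 54, 70, 88, 98, 104, 105, 105, 105, 105
[... 1851 characters left out ...]
 104, 101, 93, 78, 63, 77, 95, 102, 105, 104, 101, 99, 97, 96, 97, 97, 99, 101, 101, 102, 101, 100, 99, 99, 101, 102, 103, 104, 105, 104, 101, 100, 99, 99, 99, 99, 99, 99, 100, 100, 101, 103, 103, 107, 109, 110]
480 [104, 103, 103, 103, 102, 101, 101, 102, 97, 88, 68, 66, 87, 100, 104, 105, 102, 100, 99, 98, 98, 98, 100, 101, 101, 101, 100, 99, 98, 97, 98, 100, 102, 103, 103, 104, 102, 99, 100, 99, 99, 98, 99, 99, 99, 100, 100, 102, 104, 106, 108, 109, 110, 109, 107]
510 [102, 101, 100, 101, 99, 99, 91, 75, 52, 54, 56, 54, 54, 54, 55, 54, 55, 54, 55, 54, 56, 55, 55, 55, 54, 54, 55, 54, 54, 55, 54, 55, 54, 55, 54, 55, 55, 55, 54, 53, 54, 53, 54, 54, 55, 55, 54, 55, 54, 55, 54, 53, 54, 54, 55]
```

View pics/d3.png

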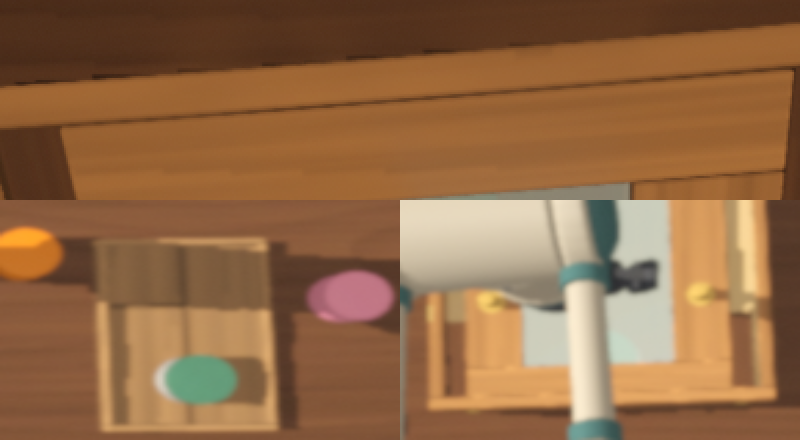

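The line between board and pane is now a uniform hairline from end to end. The empty tin stands in the tray, and the arm is clear.

```bash
python3 -c "
from rig import *
s=get_state();print(s['clock'],s['contact_force']);print(sign_off())"
```

```text
57.4333 [ 0.56596437 -0.90804625  0.20887101]
the job is handed in; nothing more can be done
None
```

The job is handed in, finished at 57.4 s of the 72 s allowed.

**Tins:** The nearer green tin read about 0.3 N when lifted, so I took it as empty and set it back upright in the tray. The farther one read about 3.5 N, so it was the full one. I stood it in the case's front bay, and the wrist camera showed it upright there.

**Pane:** I drew it home by alternating between the two studs. Pull readings stayed under about 8 N along the pull, with one reading of 11 N vertically while I held a stud. Midway, the camera showed the pane had moved farther than my gripper positions suggested, so I re-measured and re-gripped. At a first stop there was still a gap of about 3 mm at the left end and 1.5 mm at the right, so I pulled each end once more.

**Last checks:**
- **Closure:** the front joint is a uniform 1–2 pixel line from end to end, and both ends stopped firmly.
- **Studs:** the top camera put them at x ≈ 0.526 m (left) and 0.531 m (right). I had estimated home at about 0.529 and 0.532 m, so they agree within the roughly 2 mm calibration, the left one being about 3 mm off.
- **Empty tin:** standing in the tray.
- **Other objects:** the orange and pink look-alikes were not touched. The sandal base, hammer and jar were never near the arm's work, but I did not measure them again at the end.
- **Arm:** clear of everything at sign-off, with the force reading near zero.

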